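Clear the saucer and turn the cooled jam jar right way up onto it

ROBOT

A 6-joint arm with a two-finger parallel gripper is mounted at the origin on the work surface. World frame = base frame: x ahead of the robot, y to its left, z up, the work surface at z = 0. Lengths are in m, angles in degrees, forces in N, time in s.
With the tool pointing down it reaches from about 0.275 to 0.825 m from the base axis. Payload 5.2 kg.
Tool frame: the origin (TCP) lies midway between the tips of the shut fingers; the grasp point (between the pads) lies 19 mm behind it (ctrl.tcp_to_grasp is the x of the grasp point in the tool frame, in m); x points along the fingers, z is the direction in which the jaws open and shut, and the axes are right-handed (so a half turn about x gives the same grasp; the last joint's range is limited). The gripper opens to 93 mm and grips with 3 to 60 N. Pads are 15 mm wide; open, the fingers measure 128 mm over their backs; the gripper's body (75 mm by 188 mm) begins 65 mm behind the grasp point.
Start: joints at [-74.702, 14.817, 87.949, -0, 77.235, -11.62], TCP at [0.249, -0.49, 0.187] pointing down, gripper open.
Joint ranges: [-179.93, 179.93], [-52.35, 119.4], [10.71, 147.94], [-69.91, 249.91], [12.55, 155.21], [-178.61, 178.61]. Speed limits (degrees/s): [147.25, 147.25, 180, 180, 180, 180].

INTERFACE

Orientations are given as [roll, pitch, yaw] about the fixed x, y, z axes, in that order (R = Rz(yaw) Ry(pitch) Rx(roll)).
In Python, from plant import ctrl gives the robot as it stands.
- The arm moves only by the shell command python3 -m handwheel 'ROWS' [OPENING] [FORCE]. ROWS is JSON, a list of rows, each an object of numbers: "x", "y", "z": the shift along the tool's x, y, z in m; "wx", "wy", "wz": the turn, a rotation vector about the tool's x, y, z in rad. A call has exactly 10 rows; each row shifts and turns the pose as measured when the row begins, along the tool's axes as they then stand; what a row does not reach is not made up. A row lasts 1/12 s, in which the tool goes at most 41.7 mm and 7.16 degrees, less where a joint would pass 70% of its speed; a pose out of reach is approached as far as the arm can. A call with a gripper value outside its range is refused whole. OPENING is the finger opening in m, from 0 to 0.093, set as the call begins (- or left out, the last holds). The fingers move at their own pace and stop on an object; FORCE is the grip in N (left out, the last holds). Time passes only in rows, so rows that do not move let the fingers close, or fill a call up. It gives the time, the measured TCP pose, the force and the opening at its end, in the units of the state.
- ctrl.get_obs(): the state, without advancing time (a new reading comes with each control period).
- ctrl.grab_frame(name): name is "side" or "top" or "wrist"; returns a dict with "frame" (400x640x3 uint8, blue, green, red), "camera_matrix" (3x3 intrinsics, pixels), "k1" (the pictures are not rectified: a ray, as slopes to the right and down, at radius r is drawn at 1 + k1 r^2 times it, then the intrinsics apply), "xyz" and "orientation" of the camera in the world. Camera axes: x right, y down, z forward; pixel columns grow to the right and rows downward; lengths in m; the calibration is good to about 2 mm. A picture is of the moment at which its call begins. There is no depth.
- ctrl.finish_job(): hands the job in, once; it reports no verdict.
Trained networks look in a picture, given as the dict that the camera call returned (one of the last four; its "shot" number tells which), for a name from the list of things; names that differ only in an ending like _2 or _b are one class to them, and where a whole thing is asked for, a point or a joint stands for the part that bears it (a point fixed in the world has none). Each returns a list of dicts, best first, with "p" (0 to 1); they miss things now and then, are a little off and sometimes report something else, mostly with a low value. They report only what shows in the picture. A call takes as long as a camera call.
- ctrl.regions_of(name, picture): "pixels" (400x640 bool, what is visible of it).
- ctrl.spot_point(name, picture): "location" ([x, y, z] in m, in the coordinates of the camera as it stood for that picture, good to about 4 mm: a listed point, or the origin of a listed thing).
The state is a dict: "t": time; "joints": joint angles; "joint_vel": joint speeds; "tau": joint torques, N m; "tool_pos": TCP position; "tool_rot": TCP orientation; "ft_force": force on the tool from outside, world axes, zero at the start; "ft_torque": the same for the moment, N m; "opening": finger opening in m.
Only numpy, scipy, OpenCV 4.12 (cv2) and the standard library are available. Lean on these libraries where they do the work, as an engineer would, in place of code of your own. Each camera call takes 0.05 s, during which the arm holds its last target.

TASK

The jam jar has been cooling upside down and belongs on the white saucer, but the beech spoon rest is in the way. First clear the spoon rest off the saucer and lay it flat in the top tier of the green tray; then lay the jar down on its side on the table and let go of it, take hold of it afresh and stand it right way up (red cap on top) in the middle of the white saucer. Handle the glass gently, never letting it topple or drop, and leave the tea glass and the blue saucer where they are.

Things in the scene. Friction and masses are not known exactly. Their poses are not given: they have to be found in the camera images.
- jar: square amber jam jar, red cap; 0.21-0.39 kg. Origin: centre of the glass bottom; z runs from bottom to cap. Glass 52 x 52 mm (x, y; four alike flat sides) from z = 0 to 58 mm, neck 42 mm across, cap 48 mm across, z = 61 to 74 mm. Starts upside down on its cap (z down, origin 74 mm up), any yaw. Balance point z = 35 mm. Lies still on a flat side. Rest apart, 80 mm free round its axis.
- saucer: white ceramic saucer, loose, 150 mm across the rim, foot 108 mm across, rim 14 mm high; flat inner floor about 100 mm across at z = 5 mm. Origin: centre of its underside, z up.
- rest: beech spoon rest, 0.12 kg, 200 mm long along x, lying level across the white saucer's rim. Origin: middle of the flat underside. x = -100 to 0 mm: handle 24 mm wide (y), 18 mm high; x = 0 to 100 mm: dish 76 mm wide, floor 6 mm thick, edges 12 mm high. Balance point about x = 5 mm.
- rest_grip (a point): point on the spoon rest's handle, at x = -25 mm, y = 0, z = 9 mm in the rest's frame (middle of the handle's height), axes as the rest's.
- tray_top (a point): centre of the floor of the top tier of the fixed three-tier green tray, 135 mm above the table. x along the tray's length, z up. Tier inside 250 x 170 mm (x, y), walls 5 mm thick, 21 mm high above this floor; tray outside 260 x 180 mm, 156 mm high in all.
- spare_saucer: blue saucer of the same size as the white one, empty; a bystander. Origin: centre of its underside.
- tea_glass: greenish tea glass, 68 mm across and 85 mm high; a bystander. Origin: centre of its underside. (A fixed steel samovar, 290 mm wide and 275 mm high, also stands on the table, beside the robot's base, over 0.5 m to its right, out of the way.)

How it is judged (in metres and radians):
On the way, in this order (a step that is already met when the one before it is completed fails the run):
1. the spoon rest lies flat and released in the tray's top tier while the jar is still upside down (horizontal distance between rest and tray_top below 0.09 m and z of rest in the frame of tray_top between -0.004 and 0.006 m and angle between rest's own z axis and vertical below 0.07 rad and contact force between rest and the fingers below 0.1 N and angle between jar's own z axis and vertical above 2.9 rad), for 0.2 s.
2. the jar lies on its side on the table, let go of (angle between jar's own z axis and vertical between 1.42 and 1.72 rad and height (world z) of jar below 0.034 m and contact force between jar and the fingers below 0.1 N and linear speed of jar below 0.03 m/s), for 0.2 s.
At the end, for the whole second after the job is handed in: the jar stands upright (within 4.5 degrees), cap on top, on the floor of the white saucer, its axis within 18 mm of the saucer's centre; the saucer stands level on the table; the spoon rest lies flat on the floor of the tray's top tier, right side up; both are at rest and released (angle between jar's own z axis and vertical below 0.08 rad and horizontal distance between jar and saucer below 0.018 m and z of jar in the frame of saucer between 0.002 and 0.009 m and angle between saucer's own z axis and vertical below 0.06 rad and height (world z) of saucer below 0.006 m and horizontal distance between rest and tray_top below 0.09 m and z of rest in the frame of tray_top between -0.004 and 0.006 m and angle between rest's own z axis and vertical below 0.07 rad and linear speed of each of jar, rest below 0.02 m/s); the robot touches nothing.
It fails at once if the jar topples (turns faster than 8 rad/s) or drops (moves faster than 1.2 m/s) (angular speed of jar above 8 rad/s or linear speed of jar above 1.2 m/s).
It fails at once if the blue saucer or the tea glass is moved by more than 25 mm, or the glass knocked over (distance of any of spare_saucer, tea_glass from where it was at the start of the episode above 0.025 m or angle between tea_glass's own z axis and vertical above 0.5 rad).
It also fails if it takes over 72 s, if anything falls off the work surface, if the arm or the gripper's body presses on something with over 40 N, if the wrist force passes 120 N, or if a joint passes its speed limit or range.

## Working session

There is one attempt and no reset: what is moved stays moved. The work goes in short steps, Python scripts to look and compute and a shell command to move; the robot and the scene stay as the last step left them, time stands still between calls to the robot, and variables do not carry over. Pictures are saved under pics/ and viewed, and the job is handed in when it is done.

```bash
ls; mkdir -p pics
cat > h.py <<'E'
from plant import ctrl
import numpy as np, cv2
from scipy.spatial.transform import Rotation as R
def rot(rpy): return R.from_euler('xyz',rpy,degrees=True)
def shot(cam,fn=None):
    f=ctrl.grab_frame(cam)
    if fn: cv2.imwrite('pics/'+fn,f['frame'])
    return f
def camR(f):
    o=np.array(f['orientation'],float)
    return o if o.shape==(3,3) else rot(o).as_matrix()
def toworld(f,p): return camR(f)@np.array(p)+np.array(f['xyz'])
def proj(f,P):
    q=(np.atleast_2d(P)-np.array(f['xyz']))@camR(f)
    s=q[:,:2]/q[:,2:]; r2=(s**2).sum(1,keepdims=True); s=s*(1+f['k1']*r2)
    K=np.array(f['camera_matrix']); return s@K[:2,:2].T+K[:2,2]
def ray(f,uv,z):
    K=np.array(f['camera_matrix']); d=(np.atleast_2d(uv)-K[:2,2])@np.linalg.inv(K[:2,:2]).T
    s=d.copy()
    for _ in range(20): s=d/(1+f['k1']*(s**2).sum(1,keepdims=True))
    w=np.c_[s,np.ones(len(s))]@camR(f).T; c=np.array(f['xyz'])
    return c+w*((z-c[2])/w[:,2])[:,None]
def st():
    o=ctrl.get_obs(); print('t',round(o['t'],2),'pos',np.round(o['tool_pos'],4),'rpy',np.round(o['tool_rot'],1),'F',np.round(o['ft_force'],1),'op',round(o['opening'],4),'j',np.round(o['joints'],1)); return o
E
python3 - <<'E'
from h import *
o=st()
print(rot(o['tool_rot']).as_matrix().round(3), ctrl.tcp_to_grasp)
for c in ['side','top']:
    f=shot(c,c+'0.png'); print(c,f['xyz'],f['orientation'],f['k1'],np.array(f['camera_matrix']).tolist())
    for n in ['jar','saucer','rest','rest_grip','tray_top','spare_saucer','tea_glass']:
        for d in ctrl.spot_point(n,f)[:2]: print(n,round(d['p'],2),toworld(f,d['location']).round(4))
st()
E
```

```text
pics
t 0.0 pos [ 0.2488 -0.4898  0.1861] rpy [168.3  89.9 105.2] F [-0.2  0.3 -0.2] op 0.093 j [-74.7  14.9  88.    0.   77.2 -11.6]
[[-0.     0.892  0.453]
 [ 0.002  0.453 -0.892]
 [-1.     0.    -0.002]] -0.0188
side [ 0.43779769 -0.58781199  0.58356972] [-1.24634680e+02  5.69867760e-02 -1.89070834e+01] -0.07507208244973698 [[380.90644901089735, 0.0, 318.6544508399507], [0.0, 380.90644901089735, 196.49310907924243], [0.0, 0.0, 1.0]]
jar 0.71 [ 0.5454 -0.0503  0.0753]
saucer 0.73 [ 4.932e-01 -2.265e-01 -3.000e-04]
rest 0.56 [ 0.5015 -0.2299  0.0124]
rest_grip 0.56 [ 0.4785 -0.2149  0.0203]
rest_grip 0.21 [ 0.544  -0.0507  0.0746]
tray_top 0.56 [0.515  0.3695 0.1314]
tray_top 0.33 [ 0.7838  0.1264 -0.0029]
spare_saucer 0.87 [ 0.7855  0.126  -0.0008]
tea_glass 0.82 [ 7.714e-01 -8.910e-02  4.000e-04]
top [0.51714142 0.06141065 1.42057738] [-174.16679577   -0.19246072  -89.8337919 ] 0.029211176229178137 [[504.4662539507101, 0.0, 314.51369955820337], [0.0, 504.4662539507101, 198.7982203315812], [0.0, 0.0, 1.0]]
jar 0.74 [ 0.5479 -0.0496  0.0693]
saucer 0.86 [ 0.491  -0.2243 -0.0047]
rest 0.77 [ 0.5032 -0.2274  0.0124]
rest_grip 0.78 [ 0.4788 -0.2197  0.0233]
tray_top 0.7 [0.5233 0.372  0.1354]
tray_top 0.22 [ 0.4792 -0.222   0.0225]
spare_saucer 0.66 [0.7868 0.125  0.0026]
tea_glass 0.62 [ 7.72e-01 -8.37e-02 -4.00e-04]
t 0.8 pos [ 0.249  -0.4904  0.1869] rpy [-148.9   90.   148. ] F [-0.4  0.  -0.3] op 0.093 j [-74.7  14.8  88.   -0.   77.2 -11.6]
```

View pics/side0.png

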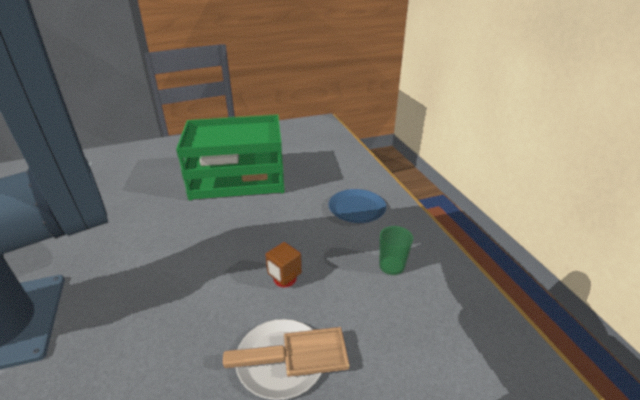

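View pics/top0.png

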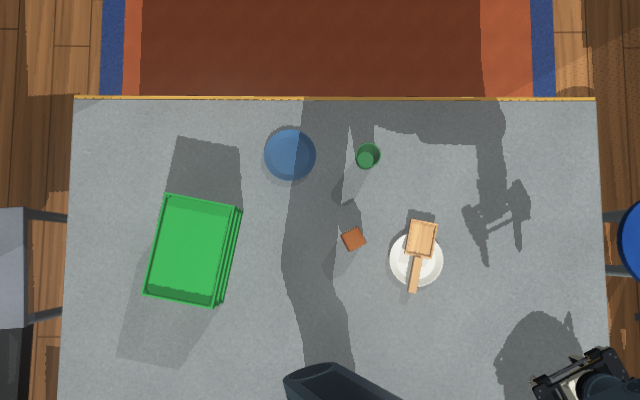

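The side view shows the rest across the white saucer at about (285,355) and the jar upside down at (284,262). The top view shows the tray at (192,250), the jar at (353,238), the rest running from (413,290) to (423,222), the blue saucer at (290,153) and the tea glass at (367,156). Next I'll get the yaws from the masks.

Run:
```python
from h import *
f=shot('top'); g=shot('side')
def mask(n,f):
    r=ctrl.regions_of(n,f); return r[0]['p'],r[0]['pixels'].astype(np.uint8)
for n,z in [('rest',0.03),('jar',0.074),('tray_top',0.156),('saucer',.014)]:
  for nm,ff in (('top',f),('side',g)):
    try:p,m=mask(n,ff)
    except IndexError: print(n,'none');continue
    c=max(cv2.findContours(m,0,2)[0],key=cv2.contourArea)[:,0].astype(float)
    w=ray(ff,c,z)[:,:2].astype(np.float32)
    print(n,nm,round(p,2),m.sum(),[np.round(x,4) for x in cv2.minAreaRect(w)])
img=f['frame'].copy()
big=cv2.resize(img[190:310,320:460],None,fx=5,fy=5,interpolation=cv2.INTER_CUBIC); cv2.imwrite('pics/crop0.png',big)
img=g['frame'];big=cv2.resize(img[230:400,200:360],None,fx=3.5,fy=3.5,interpolation=cv2.INTER_CUBIC); cv2.imwrite('pics/crop1.png',big)
```

```text
rest top 0.58 1349 [array([ 0.5048, -0.2248]), array([0.0775, 0.1978]), np.float64(78.4599)]
rest side 0.98 3639 [array([ 0.5006, -0.2336]), array([0.0798, 0.199 ]), np.float64(78.2694)]
jar top 0.85 383 [array([ 0.55  , -0.0449]), array([0.0521, 0.0538]), np.float64(26.5379)]
jar side 0.72 1254 [array([ 0.5401, -0.0777]), array([0.1168, 0.0695]), np.float64(73.2321)]
tray_top top 0.84 8643 [array([0.5168, 0.3606]), array([0.2062, 0.2649]), np.float64(79.326)]
tray_top side 0.6 7894 [array([0.4973, 0.2593]), array([0.4116, 0.259 ]), np.float64(79.7146)]
saucer top 0.98 1301 [array([ 0.4948, -0.1799]), array([0.0608, 0.1317]), np.float64(88.9783)]
saucer side 0.63 3049 [array([ 0.4798, -0.2659]), array([0.0633, 0.1277]), np.float64(79.6559)]
```

View pics/crop0.png

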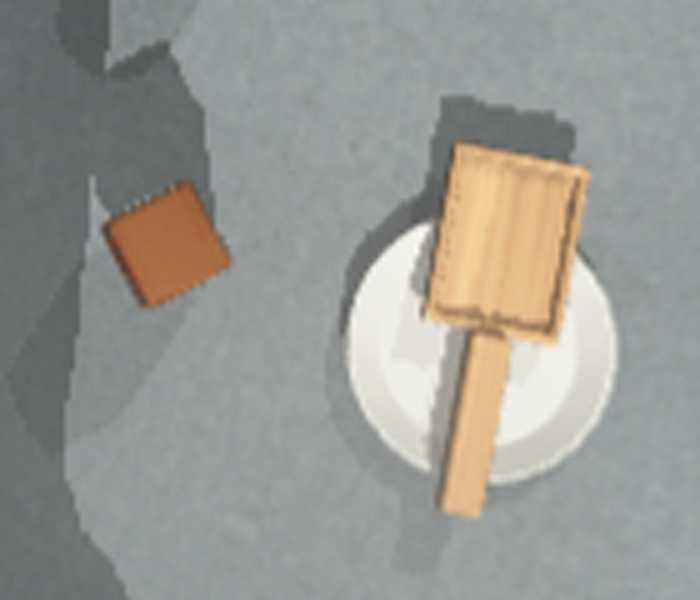

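View pics/crop1.png

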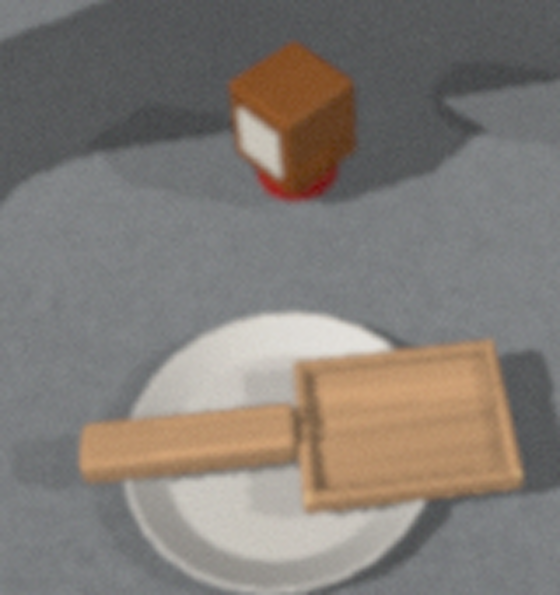

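```bash
cat >> h.py <<'E'
def down(zang):
    a=np.deg2rad(zang); z=np.array([np.cos(a),np.sin(a),0]); x=np.array([0,0,-1.]); y=np.cross(z,x)
    return np.c_[x,y,z]
def plan(goal,Rg=None,N=10,start=None):
    """constant row, N times, from present pose to goal"""
    o=ctrl.get_obs(); p=np.array(o['tool_pos']); R0=rot(o['tool_rot']).as_matrix()
    if Rg is None: Rg=R0
    w=R.from_matrix(R0.T@Rg).as_rotvec()
    S=sum(R.from_rotvec(w*k/N).as_matrix() for k in range(N))
    d=np.linalg.solve(S,R0.T@(np.array(goal)-p))
    print('N',N,'xyz',d.round(4),'w',(w/N).round(4),'| mm/row',round(np.linalg.norm(d)*1e3,1),'deg/row',round(np.rad2deg(np.linalg.norm(w))/N,2),'tool z ang',round(np.rad2deg(np.arctan2(R0[1,2],R0[0,2])),1))
E
python3 - <<'E'
from h import *
plan([.4785,-.221,.10],down(-101.6),10)
E
```

```text
N 10 xyz [ 0.0087  0.0276 -0.0232] w [ 0.0672 -0.     -0.    ] | mm/row 37.1 deg/row 3.85 tool z ang -63.1
```

```bash
python3 -m handwheel '[{"x":0.0087,"y":0.0276,"z":-0.0232,"wx":0.0672},{"x":0.0087,"y":0.0276,"z":-0.0232,"wx":0.0672},{"x":0.0087,"y":0.0276,"z":-0.0232,"wx":0.0672},{"x":0.0087,"y":0.0276,"z":-0.0232,"wx":0.0672},{"x":0.0087,"y":0.0276,"z":-0.0232,"wx":0.0672},{"x":0.0087,"y":0.0276,"z":-0.0232,"wx":0.0672},{"x":0.0087,"y":0.0276,"z":-0.0232,"wx":0.0672},{"x":0.0087,"y":0.0276,"z":-0.0232,"wx":0.0672},{"x":0.0087,"y":0.0276,"z":-0.0232,"wx":0.0672},{"x":0.0087,"y":0.0276,"z":-0.0232,"wx":0.0672}]' 0.06 20
python3 - <<'E'
from h import *
st()
f=shot('wrist','w1.png')
print(f['xyz'],f['orientation'])
for n in ['rest','rest_grip','saucer']:
    for d in ctrl.spot_point(n,f)[:2]: print(n,round(d['p'],2),toworld(f,d['location']).round(4))
r=ctrl.regions_of('rest',f)
if r:
    m=r[0]['pixels'].astype(np.uint8); c=max(cv2.findContours(m,0,2)[0],key=cv2.contourArea)[:,0].astype(float)
    print(cv2.minAreaRect(ray(f,c,.03)[:,:2].astype(np.float32)))
plan([.4785,-.221,.05],down(-101.6),5)
E
```

```text
t 1.3 pos [ 0.249  -0.4904  0.187 ] rpy [118.   90.   54.9] F [0.2 0.1 0.3] op 0.0927 j [-74.7  14.8  87.9   0.   77.2 -11.6]
[ 0.31813675 -0.4569321   0.38394602] [ 1.64045869e+02  2.18399145e-02 -6.30600590e+01]
N 5 xyz [ 0.0274  0.0567 -0.0444] w [ 0.1344  0.     -0.    ] | mm/row 77.1 deg/row 7.7 tool z ang -63.1invalid input
```

View pics/w1.png

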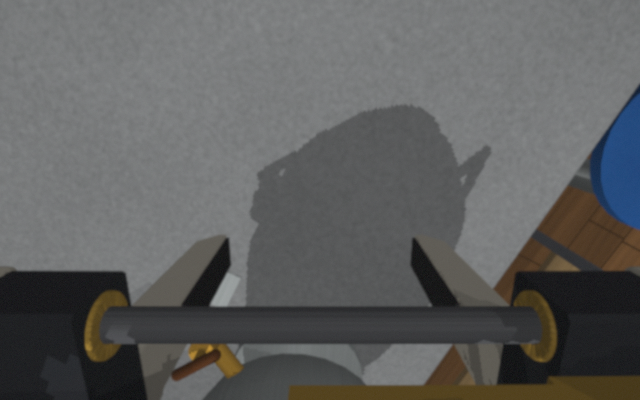

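The wrist view shows only the fingers, at about (210,270) and (430,270), and bare table, because the move was refused and the arm hasn't moved. Retrying with all six keys in each row.

```bash
python3 -m handwheel '[{"x":0.0087,"y":0.0276,"z":-0.0232,"wx":0.0672,"wy":0,"wz":0},{"x":0.0087,"y":0.0276,"z":-0.0232,"wx":0.0672,"wy":0,"wz":0},{"x":0.0087,"y":0.0276,"z":-0.0232,"wx":0.0672,"wy":0,"wz":0},{"x":0.0087,"y":0.0276,"z":-0.0232,"wx":0.0672,"wy":0,"wz":0},{"x":0.0087,"y":0.0276,"z":-0.0232,"wx":0.0672,"wy":0,"wz":0},{"x":0.0087,"y":0.0276,"z":-0.0232,"wx":0.0672,"wy":0,"wz":0},{"x":0.0087,"y":0.0276,"z":-0.0232,"wx":0.0672,"wy":0,"wz":0},{"x":0.0087,"y":0.0276,"z":-0.0232,"wx":0.0672,"wy":0,"wz":0},{"x":0.0087,"y":0.0276,"z":-0.0232,"wx":0.0672,"wy":0,"wz":0},{"x":0.0087,"y":0.0276,"z":-0.0232,"wx":0.0672,"wy":0,"wz":0}]' 0.06 20
python3 - <<'E'
from h import *
st()
f=shot('wrist','w2.png')
for n in ['rest','rest_grip','saucer']:
    for d in ctrl.spot_point(n,f)[:2]: print(n,round(d['p'],2),toworld(f,d['location']).round(4))
r=ctrl.regions_of('rest',f)
if r:
    m=r[0]['pixels'].astype(np.uint8); c=max(cv2.findContours(m,0,2)[0],key=cv2.contourArea)[:,0].astype(float)
    print(cv2.minAreaRect(ray(f,c,.03)[:,:2].astype(np.float32)))
plan([.4785,-.221,.05],down(-101.6),5)
E
```

```text
t: 2.38
tool_pos: [0.4854, -0.2216, 0.0979]
tool_rot: [25.5, 89.4, -78.6]
ft_force: [0.3, -0.4, 0.7]
opening: 0.0601
t 2.38 pos [ 0.4854 -0.2216  0.0979] rpy [ 25.5  89.4 -78.6] F [ 0.3 -0.4  0.7] op 0.0601 j [-36.2  17.4  97.8  -0.4  64.4  68.1]
rest 0.56 [ 0.5061 -0.2318  0.0143]
rest_grip 0.79 [ 0.4787 -0.2228  0.0205]
saucer 0.97 [ 0.4911 -0.2287  0.0028]
((0.5033295750617981, -0.22921845316886902), (0.07533595710992813, 0.1988489329814911), 78.6331558227539)
N 5 xyz [ 0.0096 -0.0012 -0.0003] w [-0.0076  0.0019 -0.0006] | mm/row 9.7 deg/row 0.45 tool z ang -103.8
```

View pics/w2.png

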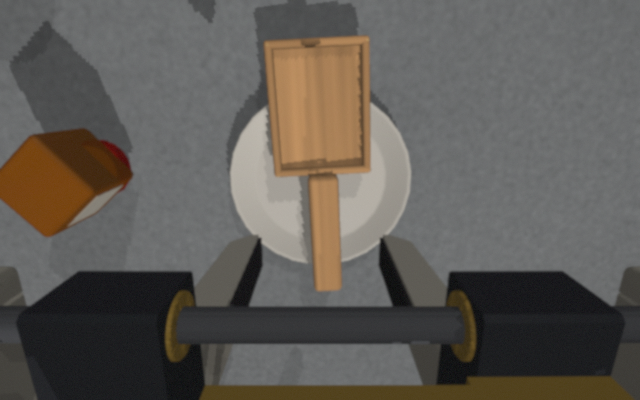

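The wrist view shows the handle from (325,175) to (327,290), centred between the fingers (about (230,270) and (410,270)). Descending.

Run:
```python
from h import *
plan([.4788,-.2235,.019],down(-101.4),8)
```

```text
N 8 xyz [ 0.0099 -0.0006  0.0001] w [-0.0052  0.0012 -0.0004] | mm/row 9.9 deg/row 0.31 tool z ang -103.8
```

```bash
python3 -m handwheel '[{"x":0,"y":0,"z":0,"wx":0,"wy":0,"wz":0},{"x":0.0099,"y":-0.0006,"z":0,"wx":-0.005,"wy":0.001,"wz":0},{"x":0.0099,"y":-0.0006,"z":0,"wx":-0.005,"wy":0.001,"wz":0},{"x":0.0099,"y":-0.0006,"z":0,"wx":-0.005,"wy":0.001,"wz":0},{"x":0.0099,"y":-0.0006,"z":0,"wx":-0.005,"wy":0.001,"wz":0},{"x":0.0099,"y":-0.0006,"z":0,"wx":-0.005,"wy":0.001,"wz":0},{"x":0.0099,"y":-0.0006,"z":0,"wx":-0.005,"wy":0.001,"wz":0},{"x":0.008,"y":-0.0006,"z":0,"wx":-0.005,"wy":0.001,"wz":0},{"x":0,"y":0,"z":0,"wx":0,"wy":0,"wz":0},{"x":0,"y":0,"z":0,"wx":0,"wy":0,"wz":0}]'
python3 - <<'E'
from h import *
plan([.4788,-.2235,.018],down(-101.4),4);o=st(); print(rot(o['tool_rot']).as_matrix().round(3))
E
```

```text
t: 3.47
tool_pos: [0.4721, -0.2295, 0.0238]
tool_rot: [30.8, 89.8, -71.4]
ft_force: [0.0, -0.1, 0.1]
opening: 0.0599
N 4 xyz [ 0.0015  0.0013 -0.0018] w [-0.0035  0.0006 -0.0004] | mm/row 2.7 deg/row 0.2 tool z ang -102.2
t 3.47 pos [ 0.4721 -0.2295  0.0238] rpy [ 30.8  89.8 -71.4] F [ 0.  -0.1  0.1] op 0.0599 j [-3.800e+01  2.190e+01  1.034e+02 -1.000e-01  5.460e+01  6.420e+01]
[[ 0.001  0.977 -0.211]
 [-0.003 -0.211 -0.977]
 [-1.     0.001  0.002]]
```

```bash
python3 -m handwheel '[{"x":0.0015,"y":0.0013,"z":-0.0018,"wx":-0.0035,"wy":0,"wz":0},{"x":0.0015,"y":0.0013,"z":-0.0018,"wx":-0.0035,"wy":0,"wz":0},{"x":0.0015,"y":0.0013,"z":-0.0018,"wx":-0.0035,"wy":0,"wz":0},{"x":0.0015,"y":0.0013,"z":-0.0018,"wx":-0.0035,"wy":0,"wz":0},{"x":0,"y":0,"z":0,"wx":0,"wy":0,"wz":0},{"x":0,"y":0,"z":0,"wx":0,"wy":0,"wz":0},{"x":0,"y":0,"z":0,"wx":0,"wy":0,"wz":0},{"x":0,"y":0,"z":0,"wx":0,"wy":0,"wz":0},{"x":0,"y":0,"z":0,"wx":0,"wy":0,"wz":0},{"x":0,"y":0,"z":0,"wx":0,"wy":0,"wz":0}]'
python3 - <<'E'
from h import *
plan([.4788,-.2235,.018],down(-101.4),4);f=shot('wrist','w3.png')
E
```

```text
t: 4.3
tool_pos: [0.481, -0.2238, 0.0191]
tool_rot: [50.5, 89.6, -50.8]
ft_force: [-0.0, -1.0, 0.1]
opening: 0.06
N 4 xyz [ 0.0003 -0.0006  0.    ] w [ 0.0005  0.0011 -0.0013] | mm/row 0.6 deg/row 0.1 tool z ang -101.3
```

View pics/w3.png

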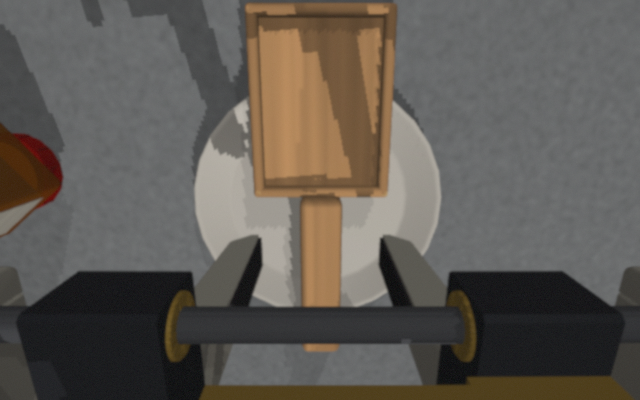

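The handle (column 321) lies midway between the pads (260 and 382). Closing on it.

```bash
python3 -m handwheel '[{"x":0,"y":0,"z":0,"wx":0,"wy":0,"wz":0},{"x":0,"y":0,"z":0,"wx":0,"wy":0,"wz":0},{"x":0,"y":0,"z":0,"wx":0,"wy":0,"wz":0},{"x":0,"y":0,"z":0,"wx":0,"wy":0,"wz":0},{"x":0,"y":0,"z":0,"wx":0,"wy":0,"wz":0},{"x":0,"y":0,"z":0,"wx":0,"wy":0,"wz":0},{"x":0,"y":0,"z":0,"wx":0,"wy":0,"wz":0},{"x":0,"y":0,"z":0,"wx":0,"wy":0,"wz":0},{"x":0,"y":0,"z":0,"wx":0,"wy":0,"wz":0},{"x":0,"y":0,"z":0,"wx":0,"wy":0,"wz":0}]' 0 30
python3 - <<'E'
from h import *
o=st(); p=np.array(o['tool_pos']);plan(p+[0,0,.22],down(-101.4),10)
f=shot('top','t3.png');print('tray')
for d in ctrl.spot_point('tray_top',f)[:2]: print(round(d['p'],2),toworld(f,d['location']).round(4))
# project tray model
for yaw in (-10.7,):
  c=np.array([.519,.371,.0]);Rz=R.from_euler('z',yaw,degrees=True).as_matrix()
  im=f['frame'].copy()
  for z,col in((.156,(0,0,255)),(0,(255,0,255))):
    P=np.array([[sx*.13,sy*.09,z] for sx,sy in((1,1),(1,-1),(-1,-1),(-1,1))])@Rz.T+c
    cv2.polylines(im,[proj(f,P).round().astype(np.int32)],True,col,1)
  cv2.imwrite('pics/t3o.png',cv2.resize(im[170:330,120:270],None,fx=4,fy=3.75))
E
```

```text
t: 5.18
tool_pos: [0.4809, -0.224, 0.0192]
tool_rot: [50.4, 89.6, -50.9]
ft_force: [0.4, -0.7, -0.3]
opening: 0.0014
t 5.18 pos [ 0.4809 -0.224   0.0192] rpy [ 50.4  89.6 -50.9] F [ 0.4 -0.7 -0.3] op 0.0014 j [-3.700e+01  2.260e+01  1.031e+02 -1.000e-01  5.390e+01  6.440e+01]
N 10 xyz [-0.022   0.0001  0.0001] w [ 0.0002  0.0004 -0.0005] | mm/row 22.0 deg/row 0.04 tool z ang -101.3
tray
0.7 [0.52   0.3721 0.1341]
```

View pics/t3o.png

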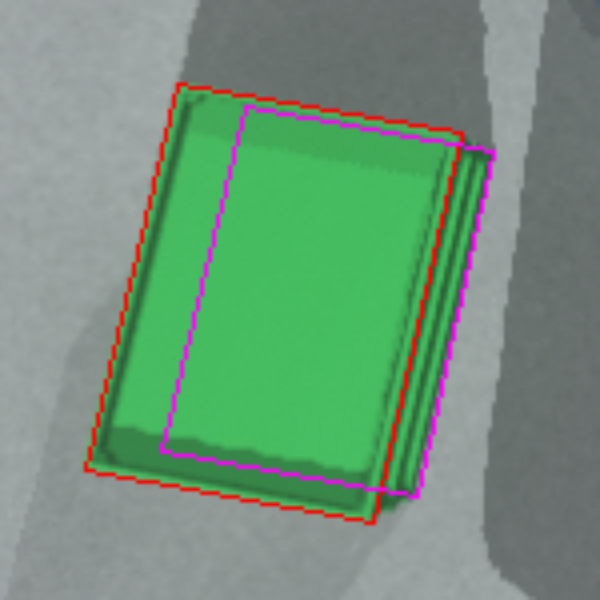

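The tray outline fits the model at (0.519, 0.371), yaw -10.7°. But the opening is 1.4 mm, so the fingers closed on nothing. Looking.

Run:
```python
from h import *
f=shot('wrist','w4.png')
for n in ['rest','rest_grip','saucer']:
    for d in ctrl.spot_point(n,f)[:2]: print(n,round(d['p'],2),toworld(f,d['location']).round(4))
g=shot('side'); cv2.imwrite('pics/s4.png',cv2.resize(g['frame'][250:400,180:380],None,fx=4,fy=4))
```

```text
rest 0.91 [ 0.5049 -0.227   0.0154]
rest_grip 0.7 [ 0.4764 -0.2245  0.0216]
```

View pics/w4.png

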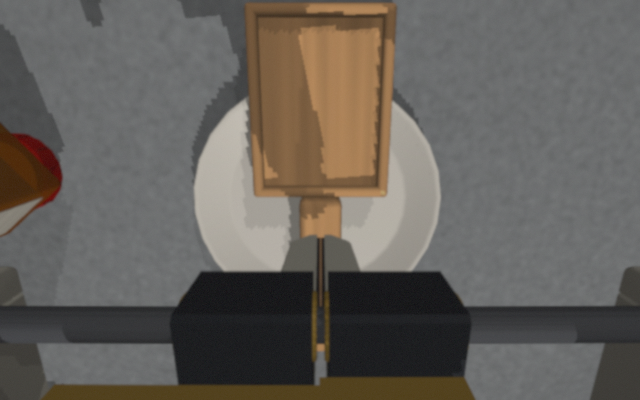

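View pics/s4.png

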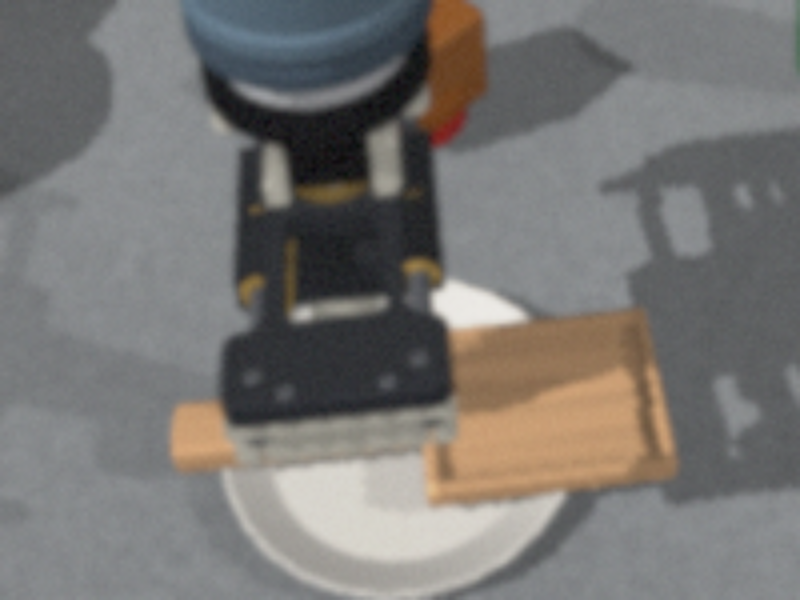

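Run:
```python
from h import *
o=st();T=rot(o['tool_rot']).as_matrix();p=np.array(o['tool_pos'])
f=shot('wrist'); print('cam in tool',T.T@(np.array(f['xyz'])-p))
for d in (-.03,-.02,-.01,0,.01,.02):print(d,proj(f,p+T@[d,0,0]).round(1),proj(f,p+T@[d,-.0075,0]).round(1))
g=shot('side')
im=g['frame'].copy()
q=proj(g,np.array([p+T@[d,0,0] for d in(-.06,-.04,-.02,0)])); print(q.round(1))
for a in q: cv2.circle(im,tuple(a.round().astype(int)),1,(255,0,255),-1)
rp=np.array([.5033,-.2285,.014]);Rz=R.from_euler('z',-11.4,degrees=True).as_matrix()
for z in(0,.018):
  P=np.array([[-.1,-.012,z],[0,-.012,z],[0,.012,z],[-.1,.012,z]])@Rz.T+rp
  cv2.polylines(im,[proj(g,P).round().astype(np.int32)],True,(0,0,255),1)
cv2.imwrite('pics/s5.png',cv2.resize(im[250:400,180:380],None,fx=4,fy=4))
```

```text
t 5.53 pos [ 0.4809 -0.224   0.0192] rpy [ 50.6  89.6 -50.7] F [ 0.   0.2 -0.7] op 0.0002 j [-3.700e+01  2.260e+01  1.031e+02 -1.000e-01  5.390e+01  6.440e+01]
cam in tool [-0.19698069  0.07753948  0.00076196]
-0.03 [[318.6 252.4]] [[318.6 265.5]]
-0.02 [[318.7 244.6]] [[318.7 257.1]]
-0.01 [[318.8 237.5]] [[318.8 249.5]]
0 [[318.8 231. ]] [[318.8 242.6]]
0.01 [[318.9 225.2]] [[318.9 236.3]]
0.02 [[318.9 219.8]] [[318.9 230.5]]
[[268.8 333.4]
 [269.9 341.1]
 [271.  348.5]
 [272.  355.6]]
```

View pics/s5.png

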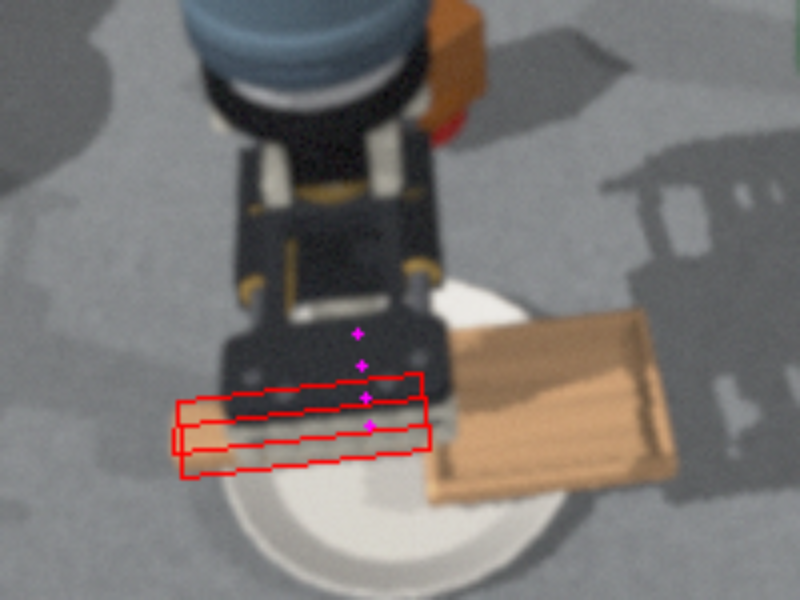

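Run:
```python
from h import *
o=st();T=rot(o['tool_rot']).as_matrix();p=np.array(o['tool_pos'])
f=shot('wrist'); print(f['camera_matrix'][0],f['k1'])
for d in (-.04,-.03,-.02,-.01,0,.01):
  for y in (-.0075,0,.0075):
    q=proj(f,p+np.array([[d,y,-.03],[d,y,.03]])@T.T); print(d,y,q.round(1).tolist(),round(abs(q[1,0]-q[0,0]),1))
cv2.imwrite('pics/w6.png',cv2.resize(f['frame'][200:300,250:390],None,fx=5,fy=5))
im=cv2.imread('pics/w3.png');cv2.imwrite('pics/w7.png',cv2.resize(im[210:330,180:460],None,fx=2.8,fy=2.8))
```

```text
t 5.63 pos [ 0.4809 -0.224   0.0192] rpy [ 50.3  89.6 -51. ] F [ 0.7 -0.3 -0.1] op 0.0007 j [-3.700e+01  2.260e+01  1.031e+02 -1.000e-01  5.390e+01  6.440e+01]
[351.70086873   0.         320.19529524] -0.008870053640531977
-0.04 -0.0075 [[258.1, 274.9], [379.0, 274.9]] 121.0
-0.04 0 [[257.3, 261.1], [379.8, 261.1]] 122.4
-0.04 0.0075 [[256.6, 247.0], [380.5, 247.0]] 123.9
-0.03 -0.0075 [[261.3, 265.6], [376.0, 265.6]] 114.7
-0.03 0 [[260.6, 252.4], [376.6, 252.5]] 116.0
-0.03 0.0075 [[260.0, 239.0], [377.3, 239.0]] 117.3
-0.02 -0.0075 [[264.2, 257.2], [373.2, 257.2]] 109.0
-0.02 0 [[263.6, 244.6], [373.8, 244.6]] 110.2
-0.02 0.0075 [[263.0, 231.7], [374.4, 231.8]] 111.4
-0.01 -0.0075 [[266.9, 249.6], [370.7, 249.6]] 103.8
-0.01 0 [[266.3, 237.5], [371.2, 237.5]] 104.9
-0.01 0.0075 [[265.8, 225.2], [371.8, 225.2]] 106.0
0 -0.0075 [[269.3, 242.7], [368.4, 242.7]] 99.1
0 0 [[268.8, 231.1], [368.9, 231.1]] 100.1
0 0.0075 [[268.3, 219.3], [369.4, 219.3]] 101.1
0.01 -0.0075 [[271.5, 236.4], [366.3, 236.4]] 94.9
0.01 0 [[271.0, 225.2], [366.8, 225.2]] 95.7
0.01 0.0075 [[270.6, 213.9], [367.2, 213.9]] 96.7
```

View pics/w6.png

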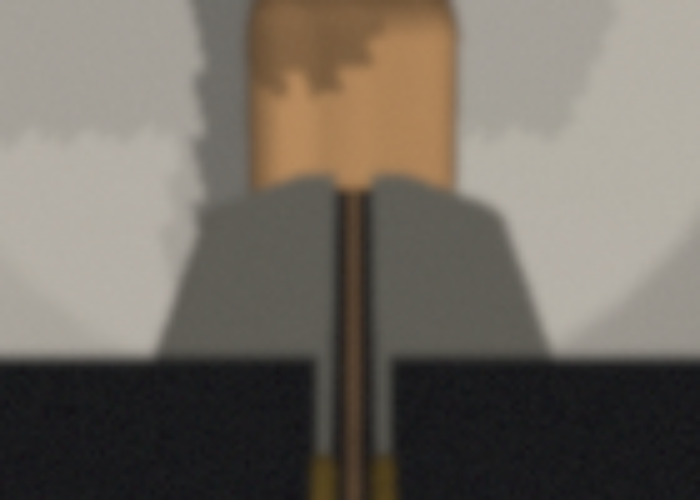

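View pics/w7.png

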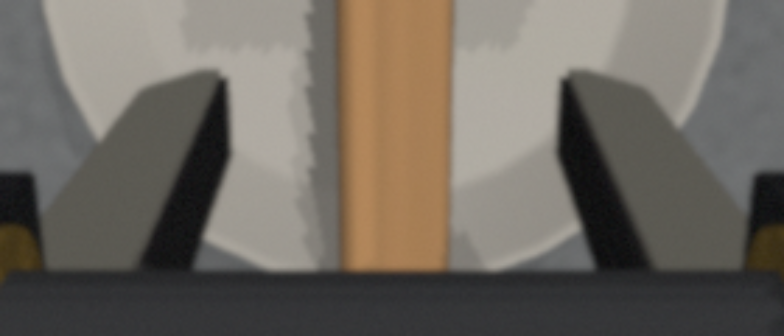

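The wrist view shows a pad edge at rows 238–265 and a separation of 118 px at 60 mm opening. Those match finger tips about 30 mm behind the reported TCP, so the fingers shut above the handle. I'll check the public attributes, then descend slowly and watch the force.

```bash
python3 - <<'E'
from h import *
print([a for a in dir(ctrl) if not a.startswith('_')])
E
python3 -m handwheel '[{"x":0,"y":0,"z":0,"wx":0,"wy":0,"wz":0},{"x":0,"y":0,"z":0,"wx":0,"wy":0,"wz":0},{"x":0,"y":0,"z":0,"wx":0,"wy":0,"wz":0},{"x":0,"y":0,"z":0,"wx":0,"wy":0,"wz":0},{"x":0,"y":0,"z":0,"wx":0,"wy":0,"wz":0},{"x":0.002,"y":0,"z":0,"wx":0,"wy":0,"wz":0},{"x":0.003,"y":0,"z":0,"wx":0,"wy":0,"wz":0},{"x":0.003,"y":0,"z":0,"wx":0,"wy":0,"wz":0},{"x":0.003,"y":0,"z":0,"wx":0,"wy":0,"wz":0},{"x":0,"y":0,"z":0,"wx":0,"wy":0,"wz":0}]' 0.06 20
python3 - <<'E'
from h import *
o=st()
f=shot('wrist'); cv2.imwrite('pics/w8.png',cv2.resize(f['frame'][180:330,180:460],None,fx=2.8,fy=2.8))
E
```

```text
['PlanningError', 'finish_job', 'get_obs', 'grab_frame', 'regions_of', 'spot_point', 'tcp_to_grasp']
t: 6.52
tool_pos: [0.4809, -0.2241, 0.007]
tool_rot: [50.7, 89.6, -50.6]
ft_force: [0.2, 0.1, -0.4]
opening: 0.0589
t 6.52 pos [ 0.4809 -0.2241  0.007 ] rpy [ 50.7  89.6 -50.6] F [ 0.2  0.1 -0.4] op 0.0589 j [-3.700e+01  2.360e+01  1.037e+02 -1.000e-01  5.230e+01  6.440e+01]
```

View pics/w8.png

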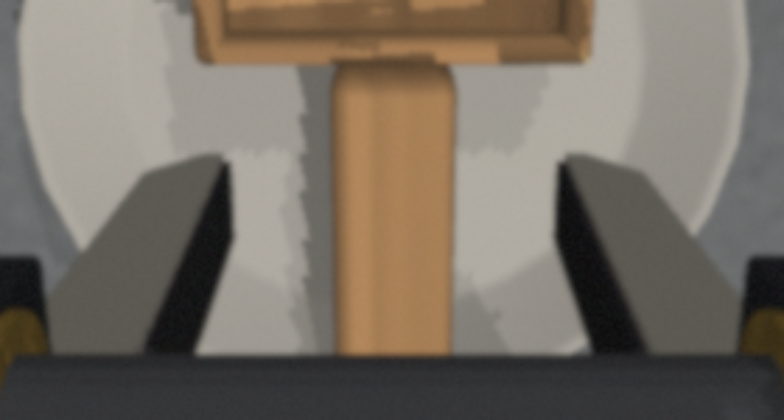

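The tips still look above the handle top: 1.97 px/mm at the tips against 1.82 px/mm at the handle. No force yet, so I'll go lower.

```bash
python3 -m handwheel '[{"x":0.003,"y":0,"z":0,"wx":0,"wy":0,"wz":0},{"x":0.003,"y":0,"z":0,"wx":0,"wy":0,"wz":0},{"x":0.003,"y":0,"z":0,"wx":0,"wy":0,"wz":0},{"x":0.003,"y":0,"z":0,"wx":0,"wy":0,"wz":0},{"x":0.002,"y":0,"z":0,"wx":0,"wy":0,"wz":0},{"x":0.002,"y":0,"z":0,"wx":0,"wy":0,"wz":0},{"x":0.001,"y":0,"z":0,"wx":0,"wy":0,"wz":0},{"x":0,"y":0,"z":0,"wx":0,"wy":0,"wz":0},{"x":0,"y":0,"z":0,"wx":0,"wy":0,"wz":0},{"x":0,"y":0,"z":0,"wx":0,"wy":0,"wz":0}]' 0.06 20
python3 - <<'E'
from h import *
o=st()
f=shot('wrist'); cv2.imwrite('pics/w9.png',cv2.resize(f['frame'][180:330,180:460],None,fx=2.8,fy=2.8))
E
```

```text
t: 7.4
tool_pos: [0.481, -0.2242, -0.012]
tool_rot: [49.7, 89.6, -51.6]
ft_force: [0.1, 0.5, -0.3]
opening: 0.0601
t 7.4 pos [ 0.481  -0.2242 -0.012 ] rpy [ 49.7  89.6 -51.6] F [ 0.1  0.5 -0.3] op 0.0601 j [-3.700e+01  2.520e+01  1.045e+02 -1.000e-01  4.990e+01  6.440e+01]
```

View pics/w9.png

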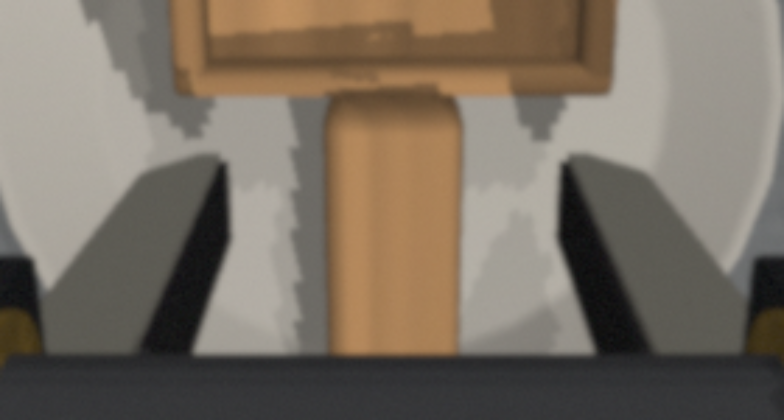

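Run:
```python
from h import *
o=st();T=rot(o['tool_rot']).as_matrix();p=np.array(o['tool_pos'])
f=shot('wrist')
Rz=R.from_euler('z',-11.4,degrees=True).as_matrix()
for rp in ([.5033,-.2285,0],):
  for z in (.014,.026,.032):
    for x in (-.04,-.02,0):
      q=proj(f,np.array([[x,-.012,z],[x,.012,z]])@Rz.T+rp); print('handle',z,x,((q-[180,180])*2.8).round(0).tolist(),'w',round(abs(q[1,0]-q[0,0])*2.8,1))
    q=proj(f,np.array([[0,-.038,z],[0,.038,z],[0,-.038,z-.006],[0,.038,z-.006]])@Rz.T+rp); print('dish',z,((q-[180,180])*2.8).round(0).tolist())
s=np.array([.4915,-.227,.0])
q=proj(f,s+.075*np.array([[np.cos(a),np.sin(a),.014/.075] for a in np.linspace(0,6.28,9)])); print(((q-[180,180])*2.8).round(0).tolist())
for d in (-.045,-.04,-.035,-.03,-.025):
    q=proj(f,p+np.array([[d,.0075,-.03],[d,.0075,.03],[d,-.0075,.03]])@T.T); print(d,((q-[180,180])*2.8).round(0).tolist())
```

```text
t 7.45 pos [ 0.481  -0.2242 -0.0119] rpy [ 49.8  89.6 -51.5] F [ 1.2  0.5 -0.2] op 0.0605 j [-3.700e+01  2.520e+01  1.045e+02 -1.000e-01  4.990e+01  6.440e+01]
handle 0.014 -0.04 [[450.0, 275.0], [326.0, 276.0]] w 124.0
handle 0.014 -0.02 [[452.0, 180.0], [324.0, 180.0]] w 127.7
handle 0.014 0 [[454.0, 78.0], [322.0, 78.0]] w 131.6
dish 0.014 [[596.0, 78.0], [179.0, 78.0], [589.0, 69.0], [186.0, 69.0]]
handle 0.026 -0.04 [[454.0, 308.0], [322.0, 308.0]] w 132.0
handle 0.026 -0.02 [[456.0, 207.0], [320.0, 207.0]] w 136.2
handle 0.026 0 [[458.0, 99.0], [318.0, 99.0]] w 140.6
dish 0.026 [[610.0, 99.0], [165.0, 99.0], [603.0, 88.0], [172.0, 88.0]]
handle 0.032 -0.04 [[456.0, 326.0], [319.0, 326.0]] w 136.4
handle 0.032 -0.02 [[458.0, 222.0], [317.0, 222.0]] w 140.9
handle 0.032 0 [[461.0, 111.0], [315.0, 111.0]] w 145.6
dish 0.032 [[618.0, 111.0], [157.0, 111.0], [610.0, 99.0], [165.0, 99.0]]
[[304.0, -277.0], [34.0, -85.0], [5.0, 212.0], [187.0, 427.0], [463.0, 473.0], [708.0, 337.0], [796.0, 64.0], [640.0, -207.0], [305.0, -278.0]]
-0.045 [[209.0, 200.0], [566.0, 200.0], [562.0, 280.0]]
-0.04 [[214.0, 188.0], [561.0, 188.0], [557.0, 266.0]]
-0.035 [[219.0, 176.0], [557.0, 176.0], [553.0, 252.0]]
-0.03 [[224.0, 165.0], [552.0, 165.0], [549.0, 240.0]]
-0.025 [[228.0, 155.0], [548.0, 155.0], [545.0, 228.0]]
```

Reported TCP z is now −12 mm, below the table, with no contact. The tips therefore sit about 31–33 mm behind the reported TCP. They are now roughly 10 mm below the handle's top edge. Lowering 4 mm and closing.

```bash
python3 -m handwheel '[{"x":0.002,"y":0,"z":0,"wx":0,"wy":0,"wz":0},{"x":0.002,"y":0,"z":0,"wx":0,"wy":0,"wz":0},{"x":0,"y":0,"z":0,"wx":0,"wy":0,"wz":0},{"x":0,"y":0,"z":0,"wx":0,"wy":0,"wz":0},{"x":0,"y":0,"z":0,"wx":0,"wy":0,"wz":0},{"x":0,"y":0,"z":0,"wx":0,"wy":0,"wz":0},{"x":0,"y":0,"z":0,"wx":0,"wy":0,"wz":0},{"x":0,"y":0,"z":0,"wx":0,"wy":0,"wz":0},{"x":0,"y":0,"z":0,"wx":0,"wy":0,"wz":0},{"x":0,"y":0,"z":0,"wx":0,"wy":0,"wz":0}]' 0 30
python3 - <<'E'
from h import *
o=st(); p=np.array(o['tool_pos']);plan(p+[0,0,.25],down(-101.4),10)
f=shot('wrist','w10.png')
E
```

```text
t: 8.33
tool_pos: [0.4813, -0.2244, -0.016]
tool_rot: [51.4, 89.6, -49.9]
ft_force: [-0.1, -0.0, -0.1]
opening: 0.0239
t 8.33 pos [ 0.4813 -0.2244 -0.016 ] rpy [ 51.4  89.6 -49.9] F [-0.1 -0.  -0.1] op 0.0239 j [-3.700e+01  2.560e+01  1.047e+02 -1.000e-01  4.930e+01  6.440e+01]
N 10 xyz [-0.025   0.0001  0.0001] w [ 0.0002  0.0005 -0.0006] | mm/row 25.0 deg/row 0.04 tool z ang -101.3
```

View pics/w10.png

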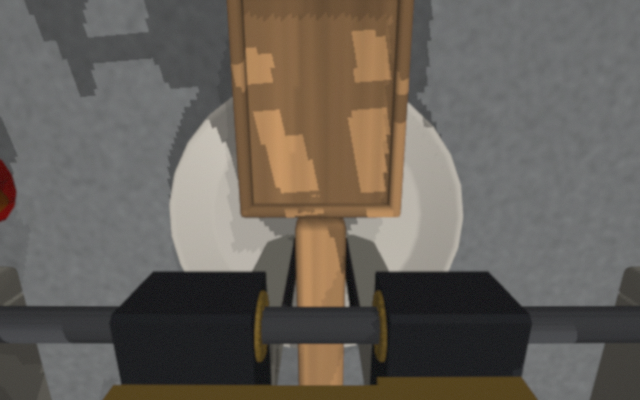

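Gripped (opening 23.9 mm; handle between the pads at (322,250)). Lifting and carrying toward the tray.

```bash
python3 -m handwheel '[{"x":-0.012,"y":0,"z":0,"wx":0,"wy":0,"wz":0},{"x":-0.025,"y":0,"z":0,"wx":0,"wy":0,"wz":0},{"x":-0.035,"y":0,"z":0,"wx":0,"wy":0,"wz":0},{"x":-0.035,"y":0,"z":0,"wx":0,"wy":0,"wz":0},{"x":-0.035,"y":0,"z":0,"wx":0,"wy":0,"wz":0},{"x":-0.035,"y":0,"z":0,"wx":0,"wy":0,"wz":0},{"x":-0.015,"y":-0.003,"z":-0.018,"wx":0,"wy":0,"wz":0},{"x":0,"y":-0.006,"z":-0.035,"wx":0,"wy":0,"wz":0},{"x":0,"y":-0.006,"z":-0.035,"wx":0,"wy":0,"wz":0},{"x":0,"y":-0.006,"z":-0.035,"wx":0,"wy":0,"wz":0}]'
python3 - <<'E'
from h import *
o=st();plan([.497,.374,.175],down(-100.7),13)
f=shot('wrist','w11.png')
E
```

```text
t: 9.22
tool_pos: [0.4827, -0.1006, 0.1834]
tool_rot: [25.1, 89.8, -76.8]
ft_force: [-0.5, 1.2, -1.3]
opening: 0.0238
t 9.22 pos [ 0.4827 -0.1006  0.1834] rpy [ 25.1  89.8 -76.8] F [-0.5  1.2 -1.3] op 0.0238 j [-24.6   9.   95.9  -0.2  75.   77.4]
N 13 xyz [ 0.0006 -0.0061 -0.036 ] w [-0.0016  0.0003 -0.0001] | mm/row 36.5 deg/row 0.1 tool z ang -101.9
```

View pics/w11.png

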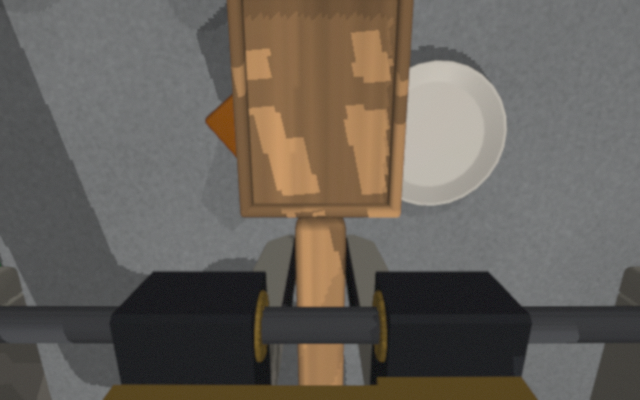

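The rest is held steady: the dish edge is still at row 212, as it was at the grasp. Onward.

```bash
python3 -m handwheel '[{"x":0,"y":-0.006,"z":-0.036,"wx":-0.002,"wy":0,"wz":0},{"x":0,"y":-0.006,"z":-0.036,"wx":-0.002,"wy":0,"wz":0},{"x":0,"y":-0.006,"z":-0.036,"wx":-0.002,"wy":0,"wz":0},{"x":0,"y":-0.006,"z":-0.036,"wx":-0.002,"wy":0,"wz":0},{"x":0,"y":-0.006,"z":-0.036,"wx":-0.002,"wy":0,"wz":0},{"x":0,"y":-0.006,"z":-0.036,"wx":-0.002,"wy":0,"wz":0},{"x":0,"y":-0.006,"z":-0.036,"wx":-0.002,"wy":0,"wz":0},{"x":0,"y":-0.006,"z":-0.036,"wx":-0.002,"wy":0,"wz":0},{"x":0,"y":-0.006,"z":-0.036,"wx":-0.002,"wy":0,"wz":0},{"x":0,"y":-0.006,"z":-0.036,"wx":-0.002,"wy":0,"wz":0}]'
python3 - <<'E'
from h import *
o=st();plan([.497,.374,.17],down(-100.7),6)
E
```

```text
t: 10.1
tool_pos: [0.4902, 0.2803, 0.1817]
tool_rot: [-37.7, 89.8, -138.5]
ft_force: [0.7, 0.5, -0.9]
opening: 0.0235
t 10.1 pos [0.4902 0.2803 0.1817] rpy [ -37.7   89.8 -138.5] F [ 0.7  0.5 -0.9] op 0.0235 j [ 1.850e+01  1.660e+01  8.620e+01 -1.000e-01  7.730e+01  1.193e+02]
N 6 xyz [ 0.0019 -0.0018 -0.0156] w [-0.0004  0.0004  0.0003] | mm/row 15.8 deg/row 0.03 tool z ang -100.8
```

```bash
python3 -m handwheel '[{"x":0,"y":-0.003,"z":-0.028,"wx":0,"wy":0,"wz":0},{"x":0,"y":-0.003,"z":-0.024,"wx":0,"wy":0,"wz":0},{"x":0.003,"y":-0.003,"z":-0.015,"wx":0,"wy":0,"wz":0},{"x":0.003,"y":-0.002,"z":-0.009,"wx":0,"wy":0,"wz":0},{"x":0.003,"y":0,"z":-0.004,"wx":0,"wy":0,"wz":0},{"x":0.003,"y":0,"z":0,"wx":0,"wy":0,"wz":0},{"x":0,"y":0,"z":0,"wx":0,"wy":0,"wz":0},{"x":0,"y":0,"z":0,"wx":0,"wy":0,"wz":0},{"x":0,"y":0,"z":0,"wx":0,"wy":0,"wz":0},{"x":0,"y":0,"z":0,"wx":0,"wy":0,"wz":0}]'
python3 - <<'E'
from h import *
o=st();plan([.497,.374,.105],down(-100.7),8)
f=shot('wrist','w12.png')
f=shot('top')
for n in ('rest','tray_top'):
  for d in ctrl.spot_point(n,f)[:1]: print(n,round(d['p'],2),toworld(f,d['location']).round(4))
cv2.imwrite('pics/t12.png',cv2.resize(f['frame'][170:330,120:270],None,fx=4,fy=3.75))
E
```

```text
t: 10.93
tool_pos: [0.491, 0.368, 0.1648]
tool_rot: [-55.1, 89.4, -155.6]
ft_force: [0.2, -1.2, -1.3]
opening: 0.0239
t 10.93 pos [0.491  0.368  0.1648] rpy [ -55.1   89.4 -155.6] F [ 0.2 -1.2 -1.3] op 0.0239 j [ 26.4  22.5  80.1   0.   77.9 126.9]
N 8 xyz [ 0.0075  0.0006 -0.0009] w [0.0005 0.0007 0.001 ] | mm/row 7.6 deg/row 0.08 tool z ang -100.5
rest 0.96 [0.5117 0.3646 0.1953]
tray_top 0.76 [0.5237 0.3697 0.1373]
```

View pics/w12.png

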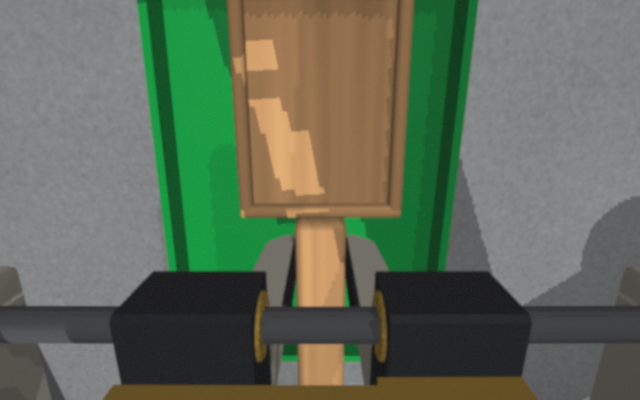

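View pics/t12.png

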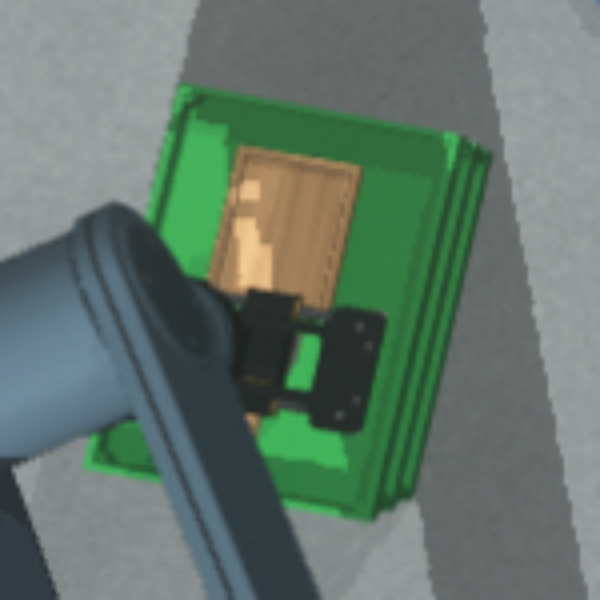

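The top view shows the rest about 9 mm short along x (dish at (290,230) in the crop). Correcting while descending.

```bash
python3 -m handwheel '[{"x":0.005,"y":0.002,"z":-0.002,"wx":0,"wy":0,"wz":0.003},{"x":0.009,"y":0.002,"z":-0.002,"wx":0,"wy":0.002,"wz":0.003},{"x":0.009,"y":0.002,"z":-0.002,"wx":0,"wy":0.002,"wz":0.002},{"x":0.009,"y":0.001,"z":-0.001,"wx":0,"wy":0.001,"wz":0},{"x":0.009,"y":0,"z":0,"wx":0,"wy":0,"wz":0},{"x":0.007,"y":0,"z":0,"wx":0,"wy":0,"wz":0},{"x":0.004,"y":0,"z":0,"wx":0,"wy":0,"wz":0},{"x":0.002,"y":0,"z":0,"wx":0,"wy":0,"wz":0},{"x":0,"y":0,"z":0,"wx":0,"wy":0,"wz":0},{"x":0,"y":0,"z":0,"wx":0,"wy":0,"wz":0}]'
python3 - <<'E'
from h import *
o=st();plan([.500,.374,.105],down(-100.7),8)
E
```

```text
t: 11.97
tool_pos: [0.4998, 0.3747, 0.1051]
tool_rot: [104.1, 89.9, 3.7]
ft_force: [-0.3, -0.1, -0.0]
opening: 0.0234
t 11.97 pos [0.4998 0.3747 0.1051] rpy [104.1  89.9   3.7] F [-0.3 -0.1 -0. ] op 0.0234 j [ 26.7  25.8  83.7  -0.   70.4 127.1]
N 8 xyz [0.     0.     0.0001] w [ 0.0006 -0.     -0.0001] | mm/row 0.1 deg/row 0.04 tool z ang -100.4
```

The weight reading has gone from −1.3 N to 0, so the rest is about at the floor. Nudging slightly down, then releasing.

```bash
python3 -m handwheel '[{"x":0.001,"y":0,"z":0,"wx":0,"wy":0,"wz":0},{"x":0.001,"y":0,"z":0,"wx":0,"wy":0,"wz":0},{"x":0,"y":0,"z":0,"wx":0,"wy":0,"wz":0},{"x":0,"y":0,"z":0,"wx":0,"wy":0,"wz":0},{"x":0,"y":0,"z":0,"wx":0,"wy":0,"wz":0},{"x":0,"y":0,"z":0,"wx":0,"wy":0,"wz":0},{"x":0,"y":0,"z":0,"wx":0,"wy":0,"wz":0},{"x":0,"y":0,"z":0,"wx":0,"wy":0,"wz":0},{"x":0,"y":0,"z":0,"wx":0,"wy":0,"wz":0},{"x":0,"y":0,"z":0,"wx":0,"wy":0,"wz":0}]'; python3 -c "
from h import *
st();f=shot('side');cv2.imwrite('pics/s13.png',cv2.resize(f['frame'][100:210,160:310],None,fx=5,fy=5))"
```

```text
t: 12.8
tool_pos: [0.5002, 0.375, 0.1051]
tool_rot: [117.0, 89.8, 16.6]
ft_force: [-0.1, -0.6, -0.2]
opening: 0.0235
t 12.8 pos [0.5002 0.375  0.1051] rpy [117.   89.8  16.6] F [-0.1 -0.6 -0.2] op 0.0235 j [ 26.7  25.8  83.7  -0.   70.3 127.1]
```

View pics/s13.png

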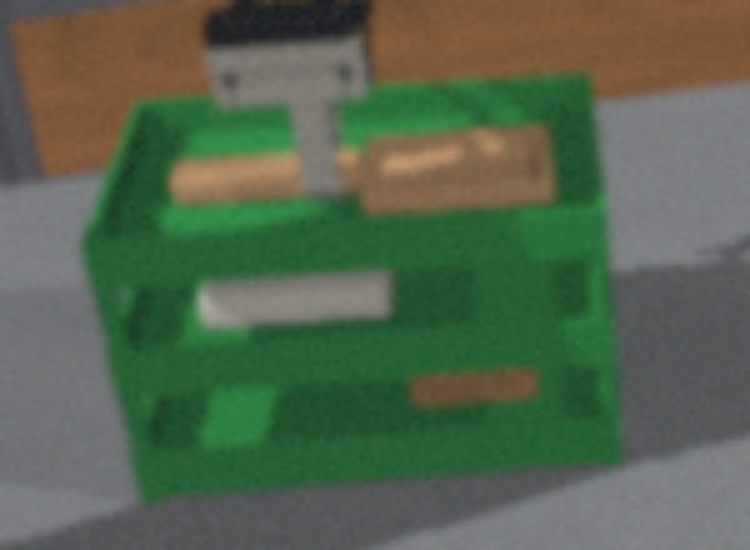

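The rest lies inside the tier walls (handle at (230,180) and dish at (455,170) in the crop). Releasing and retreating up.

```bash
python3 -m handwheel '[{"x":0.0015,"y":0,"z":0,"wx":0,"wy":0,"wz":0},{"x":0,"y":0,"z":0,"wx":0,"wy":0,"wz":0},{"x":0,"y":0,"z":0,"wx":0,"wy":0,"wz":0},{"x":0,"y":0,"z":0,"wx":0,"wy":0,"wz":0},{"x":0,"y":0,"z":0,"wx":0,"wy":0,"wz":0},{"x":-0.008,"y":0,"z":0,"wx":0,"wy":0,"wz":0},{"x":-0.02,"y":0,"z":0,"wx":0,"wy":0,"wz":0},{"x":-0.03,"y":0,"z":0,"wx":0,"wy":0,"wz":0},{"x":-0.03,"y":0,"z":0,"wx":0,"wy":0,"wz":0},{"x":-0.03,"y":0,"z":0,"wx":0,"wy":0,"wz":0}]' 0.055 20
python3 - <<'E'
from h import *
o=st()
f=shot('top')
for n in ('rest','tray_top','jar','saucer','tea_glass','spare_saucer'):
  for d in ctrl.spot_point(n,f)[:1]: print(n,round(d['p'],2),toworld(f,d['location']).round(4))
f=shot('wrist','w13.png')
for n in ('rest','tray_top'):
  for d in ctrl.spot_point(n,f)[:1]: print(n,round(d['p'],2),toworld(f,d['location']).round(4))
E
```

```text
t: 13.68
tool_pos: [0.4956, 0.3724, 0.2186]
tool_rot: [-49.4, 89.2, -149.8]
ft_force: [-0.4, 0.8, 0.0]
opening: 0.0552
t 13.68 pos [0.4956 0.3724 0.2186] rpy [ -49.4   89.2 -149.8] F [-0.4  0.8  0. ] op 0.0552 j [ 26.7  21.7  73.9  -0.   85.2 127.1]
rest 0.92 [0.5222 0.3703 0.1326]
tray_top 0.97 [0.5214 0.3689 0.1316]
jar 0.72 [ 0.5502 -0.0494  0.0678]
tea_glass 0.67 [ 7.705e-01 -8.050e-02 -2.000e-04]
spare_saucer 0.59 [0.7834 0.128  0.0031]
rest 0.84 [0.5243 0.3707 0.1318]
```

View pics/w13.png

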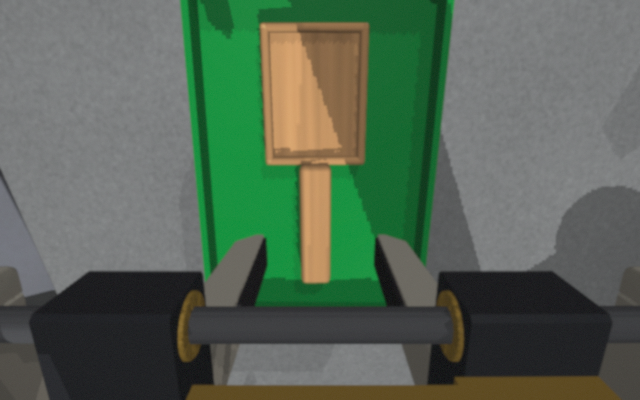

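The rest lies flat in the tier (handle at (315,220), dish at (315,95) in the wrist view; nets put it at z≈0.132). Step 1 is done.

Next is the jar. The plan is to grasp it with the tool tilted −45° about the jaw axis and swing it 90° about that axis. First I'll go above it for a look.

```bash
cat >> h.py <<'E'
TIP=-0.044
def tilt(zang,t): # tool down with jaw heading zang, then turned t deg about tool z
    return down(zang)@R.from_euler('z',t,degrees=True).as_matrix()
E
python3 - <<'E'
from h import *
plan([.50,-.03,.20],down(-63.5),10)
plan([.50,-.03,.20],down(-63.5),11)
E
```

```text
N 10 xyz [ 0.0018 -0.004   0.0407] w [-0.0644  0.0005  0.0014] | mm/row 41.0 deg/row 3.69 tool z ang -100.4
N 11 xyz [ 0.0016 -0.0037  0.037 ] w [-0.0586  0.0005  0.0012] | mm/row 37.3 deg/row 3.36 tool z ang -100.4
```

```bash
python3 -m handwheel '[{"x":0.001,"y":-0.004,"z":0.04,"wx":-0.064,"wy":0,"wz":0.001},{"x":0.001,"y":-0.004,"z":0.04,"wx":-0.064,"wy":0,"wz":0.001},{"x":0.001,"y":-0.004,"z":0.04,"wx":-0.064,"wy":0,"wz":0.001},{"x":0.001,"y":-0.004,"z":0.04,"wx":-0.064,"wy":0,"wz":0.001},{"x":0.001,"y":-0.004,"z":0.04,"wx":-0.064,"wy":0,"wz":0.001},{"x":0.001,"y":-0.004,"z":0.04,"wx":-0.064,"wy":0,"wz":0.001},{"x":0.001,"y":-0.004,"z":0.04,"wx":-0.064,"wy":0,"wz":0.001},{"x":0.001,"y":-0.004,"z":0.04,"wx":-0.064,"wy":0,"wz":0.001},{"x":0.001,"y":-0.004,"z":0.036,"wx":-0.06,"wy":0,"wz":0.001},{"x":0.001,"y":-0.002,"z":0.02,"wx":-0.03,"wy":0,"wz":0}]' 0.093 20
python3 - <<'E'
from h import *
o=st()
f=shot('wrist','w14.png')
for n in ('jar','saucer'):
  for d in ctrl.spot_point(n,f)[:2]: print(n,round(d['p'],2),toworld(f,d['location']).round(4))
cs=np.array([.549,-.048,.0]);im=f['frame'].copy()
Rz=R.from_euler('z',26.5,degrees=True).as_matrix()
for z in(.016,.074):
    P=np.array([[sx*.026,sy*.026,z] for sx,sy in((1,1),(1,-1),(-1,-1),(-1,1))])@Rz.T+cs
    cv2.polylines(im,[proj(f,P).round().astype(np.int32)],True,(255,0,255),1)
cv2.imwrite('pics/w14.png',im)
h=[.895,.446]
G=np.array([.549,-.048,.042]);Rg=tilt(-63.5,-45); print('x dir',Rg[:,0])
plan(G+Rg[:,0]*(.044-.10),Rg,10)
E
```

```text
t: 15.02
tool_pos: [0.4894, -0.0086, 0.1997]
tool_rot: [-92.3, 89.0, -155.9]
ft_force: [0.5, -0.1, -0.0]
opening: 0.093
t 15.02 pos [ 0.4894 -0.0086  0.1997] rpy [ -92.3   89.  -155.9] F [ 0.5 -0.1 -0. ] op 0.093 j [-13.6   8.7  94.   -0.6  78.1  50.1]
jar 0.92 [ 0.5492 -0.0476  0.0724]
saucer 0.64 [ 0.4951 -0.2287 -0.    ]
x dir [-0.63281416 -0.3155095  -0.70710678]
N 10 xyz [0.0086 0.0114 0.0064] w [-0.0005 -0.0005 -0.0768] | mm/row 15.6 deg/row 4.4 tool z ang -63.9
```

View pics/w14.png

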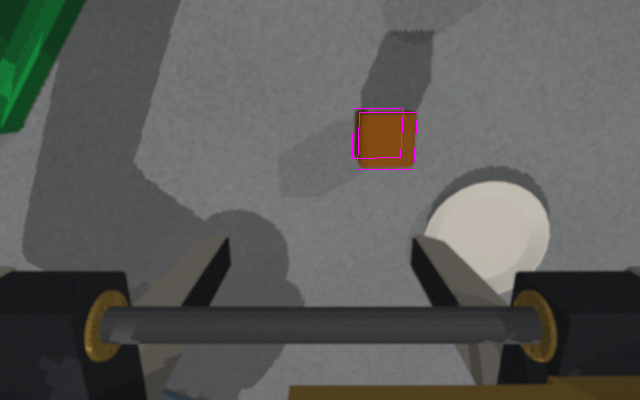

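The overlaid model fits the jar exactly at (385,138), giving position (0.549, −0.048) and yaw 26.5°. Tilting to the pre-grasp pose.

```bash
python3 -m handwheel '[{"x":0.0086,"y":0.0114,"z":0.0064,"wx":0,"wy":0,"wz":-0.077},{"x":0.0086,"y":0.0114,"z":0.0064,"wx":0,"wy":0,"wz":-0.077},{"x":0.0086,"y":0.0114,"z":0.0064,"wx":0,"wy":0,"wz":-0.077},{"x":0.0086,"y":0.0114,"z":0.0064,"wx":0,"wy":0,"wz":-0.077},{"x":0.0086,"y":0.0114,"z":0.0064,"wx":0,"wy":0,"wz":-0.077},{"x":0.0086,"y":0.0114,"z":0.0064,"wx":0,"wy":0,"wz":-0.077},{"x":0.0086,"y":0.0114,"z":0.0064,"wx":0,"wy":0,"wz":-0.077},{"x":0.0086,"y":0.0114,"z":0.0064,"wx":0,"wy":0,"wz":-0.077},{"x":0.0086,"y":0.0114,"z":0.0064,"wx":0,"wy":0,"wz":-0.077},{"x":0,"y":0,"z":0,"wx":0,"wy":0,"wz":0}]'
python3 - <<'E'
from h import *
o=st()
f=shot('wrist','w15.png')
for n in ('jar',):
  for d in ctrl.spot_point(n,f)[:2]: print(n,round(d['p'],2),toworld(f,d['location']).round(4))
G=np.array([.549,-.048,.042]);Rg=tilt(-63.5,-45)
plan(G+Rg[:,0]*(.044-.10),Rg,4)
plan(G+Rg[:,0]*(.044-.06),Rg,6)
E
```

```text
t: 16.0
tool_pos: [0.5751, -0.0121, 0.0864]
tool_rot: [-90.0, 47.2, -153.7]
ft_force: [-1.8, 0.3, -3.6]
opening: 0.0932
t 16.0 pos [ 0.5751 -0.0121  0.0864] rpy [ -90.    47.2 -153.7] F [-1.8  0.3 -3.6] op 0.0932 j [ -0.2  52.2  53.1 -19.3 113.1  62.1]
jar 0.62 [ 0.5527 -0.0483  0.0707]
N 4 xyz [0.0025 0.002  0.0049] w [-0.0014  0.0003 -0.013 ] | mm/row 5.9 deg/row 0.75 tool z ang -63.7
N 6 xyz [0.0083 0.0012 0.0033] w [-0.001   0.0002 -0.0087] | mm/row 9.0 deg/row 0.5 tool z ang -63.7
```

View pics/w15.png

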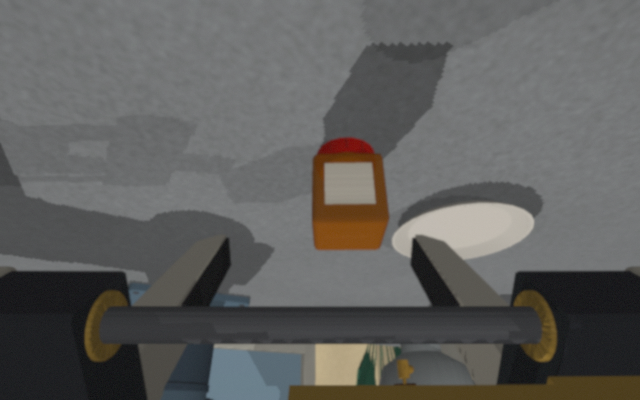

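The jar at column 350 is about 20 mm off the finger midline (321), as planned. Correcting sideways, then advancing.

```bash
python3 -m handwheel '[{"x":0.002,"y":0.002,"z":0.005,"wx":-0.0014,"wy":0,"wz":-0.013},{"x":0.002,"y":0.002,"z":0.005,"wx":-0.0014,"wy":0,"wz":-0.013},{"x":0.002,"y":0.002,"z":0.005,"wx":-0.0014,"wy":0,"wz":-0.013},{"x":0.002,"y":0.002,"z":0.005,"wx":-0.0014,"wy":0,"wz":-0.013},{"x":0,"y":0,"z":0,"wx":0,"wy":0,"wz":0},{"x":0.008,"y":0,"z":0,"wx":0,"wy":0,"wz":0},{"x":0.01,"y":0,"z":0,"wx":0,"wy":0,"wz":0},{"x":0.01,"y":0,"z":0,"wx":0,"wy":0,"wz":0},{"x":0.008,"y":0,"z":0,"wx":0,"wy":0,"wz":0},{"x":0,"y":0,"z":0,"wx":0,"wy":0,"wz":0}]'
python3 - <<'E'
from h import *
o=st()
f=shot('wrist','w16.png')
G=np.array([.549,-.048,.042]);Rg=tilt(-63.5,-45)
plan(G+Rg[:,0]*.044,Rg,8)
E
```

```text
t: 16.93
tool_pos: [0.5688, -0.0451, 0.0782]
tool_rot: [-88.3, 46.9, -152.5]
ft_force: [0.2, -0.2, 0.1]
opening: 0.0924
t 16.93 pos [ 0.5688 -0.0451  0.0782] rpy [ -88.3   46.9 -152.5] F [ 0.2 -0.2  0.1] op 0.0924 j [ -2.1  51.5  55.9 -21.2 110.4  61.4]
N 8 xyz [ 0.0105  0.0013 -0.0009] w [-0.002   0.0016 -0.0042] | mm/row 10.6 deg/row 0.28 tool z ang -63.7
```

View pics/w16.png

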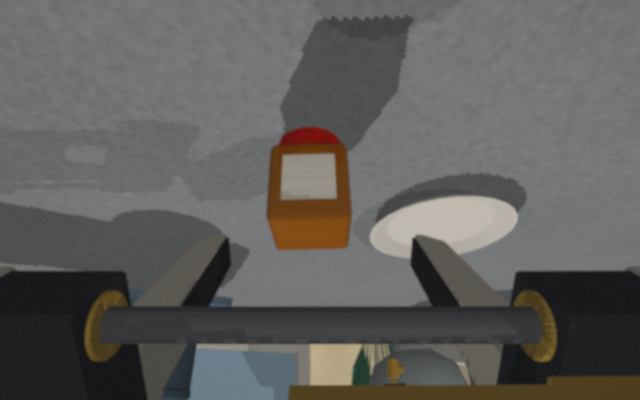

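Jar now at column 310, close to the midline. Advancing onto it.

```bash
python3 -m handwheel '[{"x":0.010,"y":0.001,"z":-0.002,"wx":-0.004,"wy":0.003,"wz":-0.008},{"x":0.011,"y":0.001,"z":-0.002,"wx":-0.004,"wy":0.003,"wz":-0.008},{"x":0.011,"y":0.002,"z":-0.001,"wx":-0.002,"wy":0.002,"wz":-0.006},{"x":0.011,"y":0.002,"z":-0.001,"wx":-0.002,"wy":0.002,"wz":-0.006},{"x":0.011,"y":0.001,"z":0,"wx":-0.002,"wy":0.002,"wz":-0.004},{"x":0.011,"y":0.001,"z":0,"wx":0,"wy":0,"wz":0},{"x":0.006,"y":0.001,"z":0,"wx":0,"wy":0,"wz":0},{"x":0,"y":0,"z":0,"wx":0,"wy":0,"wz":0},{"x":0,"y":0,"z":0,"wx":0,"wy":0,"wz":0},{"x":0,"y":0,"z":0,"wx":0,"wy":0,"wz":0}]'
python3 - <<'E'
from h import *
o=st()
f=shot('wrist','w17.png')
G=np.array([.549,-.048,.042]);Rg=tilt(-63.5,-45)
plan(G+Rg[:,0]*.044,Rg,4)
g=shot('side');cv2.imwrite('pics/s17.png',cv2.resize(g['frame'][200:320,210:360],None,fx=5,fy=5))
E
```

```text
t: 17.82
tool_pos: [0.5234, -0.0598, 0.0147]
tool_rot: [-90.2, 44.8, -153.7]
ft_force: [-0.7, -0.5, 0.4]
opening: 0.0927
t 17.82 pos [ 0.5234 -0.0598  0.0147] rpy [ -90.2   44.8 -153.7] F [-0.7 -0.5  0.4] op 0.0927 j [ -3.3  52.4  65.5 -21.1 102.5  63.2]
N 4 xyz [0.0012 0.0001 0.0002] w [ 0.0002 -0.0004  0.0009] | mm/row 1.3 deg/row 0.06 tool z ang -63.5
```

View pics/w17.png

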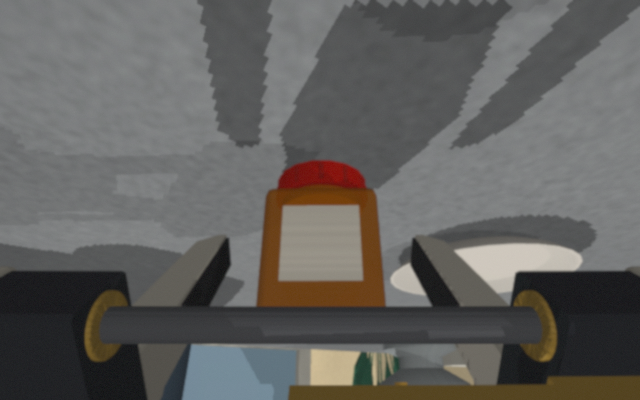

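View pics/s17.png

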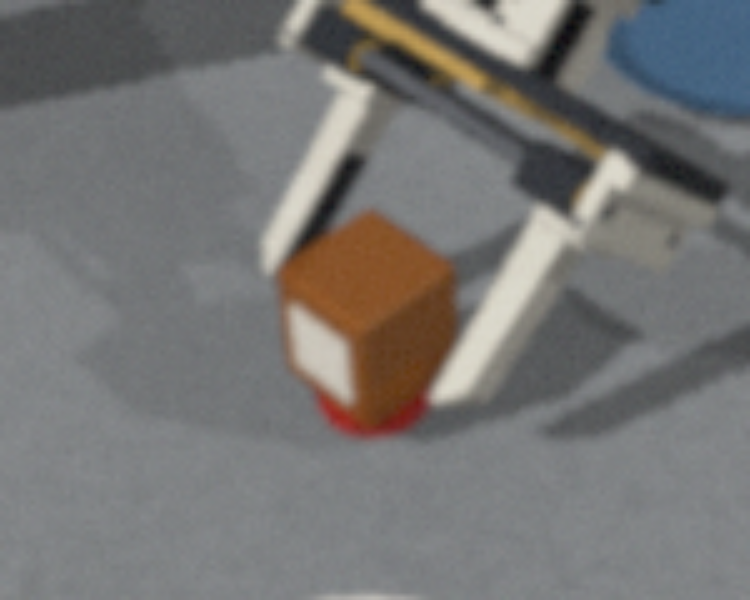

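```bash
python3 - <<'E'
from h import *
o=st();T=rot(o['tool_rot']).as_matrix();p=np.array(o['tool_pos'])
f=shot('side')
for d in(-.04,-.03,-.02,-.01,0):
  P=p+np.array([[d,.0075,.0465],[d,-.0075,.0465],[d,.0075,.064],[d,-.0075,.064]])@T.T
  print(d,((proj(f,P)-[210,200])*5).round(0).tolist(), P[:2,2].round(3))
E
python3 -m handwheel '[{"x":0.001,"y":0,"z":0,"wx":0,"wy":0,"wz":0},{"x":0.001,"y":0,"z":0,"wx":0,"wy":0,"wz":0},{"x":0,"y":0,"z":0,"wx":0,"wy":0,"wz":0},{"x":0,"y":0,"z":0,"wx":0,"wy":0,"wz":0},{"x":0,"y":0,"z":0,"wx":0,"wy":0,"wz":0},{"x":0,"y":0,"z":0,"wx":0,"wy":0,"wz":0},{"x":0,"y":0,"z":0,"wx":0,"wy":0,"wz":0},{"x":0,"y":0,"z":0,"wx":0,"wy":0,"wz":0},{"x":0,"y":0,"z":0,"wx":0,"wy":0,"wz":0},{"x":0,"y":0,"z":0,"wx":0,"wy":0,"wz":0}]' 0.03 25
python3 - <<'E'
from h import *
o=st()
f=shot('wrist','w18.png')
E
```

```text
t 17.92 pos [ 0.5239 -0.0598  0.015 ] rpy [ -90.1   44.8 -153.6] F [-0.1  0.1 -0. ] op 0.0932 j [ -3.3  52.4  65.4 -21.1 102.5  63.2]
-0.04 [[460.0, 380.0], [439.0, 375.0], [491.0, 403.0], [471.0, 399.0]] [0.038 0.048]
-0.03 [[447.0, 402.0], [426.0, 397.0], [478.0, 426.0], [457.0, 422.0]] [0.031 0.041]
-0.02 [[434.0, 424.0], [413.0, 420.0], [465.0, 448.0], [444.0, 445.0]] [0.024 0.034]
-0.01 [[422.0, 446.0], [400.0, 443.0], [452.0, 471.0], [431.0, 467.0]] [0.017 0.027]
0 [[409.0, 469.0], [387.0, 465.0], [439.0, 493.0], [418.0, 490.0]] [0.01 0.02]
t: 18.8
tool_pos: [0.5244, -0.0602, 0.0151]
tool_rot: [-89.9, 45.1, -153.4]
ft_force: [0.3, 0.0, -0.4]
opening: 0.0518
t 18.8 pos [ 0.5244 -0.0602  0.0151] rpy [ -89.9   45.1 -153.4] F [ 0.3  0.  -0.4] op 0.0518 j [ -3.3  52.2  65.6 -21.1 102.2  63.3]
```

View pics/w18.png

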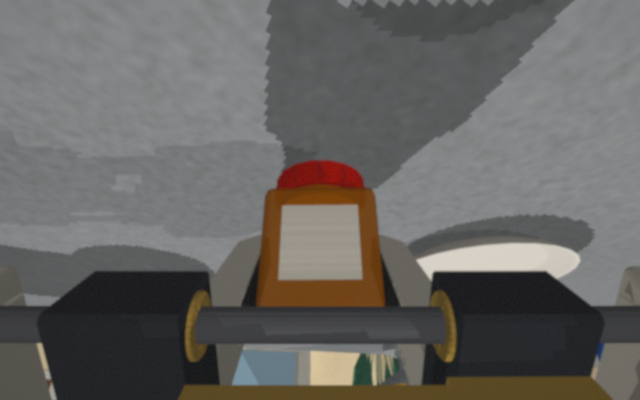

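Gripped at 51.8 mm; side-view geometry again puts the tips about 31 mm behind the reported TCP. Firming the grip, lifting, and starting the turn.

```bash
python3 - <<'E'
from h import *
import json
o=st();T=rot(o['tool_rot']).as_matrix();p=np.array(o['tool_pos'])
J=np.array([.549,-.048,.074]); a=np.deg2rad(26.5)
RJ=np.c_[[np.cos(a),np.sin(a),0],[np.sin(a),-np.cos(a),0],[0,0,-1]]
json.dump({'o':(T.T@(J-p)).tolist(),'R':(T.T@RJ).tolist()},open('grip1.json','w')); print((T.T@(J-p)).round(4),(T.T@RJ).round(3))
E
python3 -m handwheel '[{"x":-0.006,"y":-0.006,"z":0,"wx":0,"wy":0,"wz":0},{"x":-0.014,"y":-0.014,"z":0,"wx":0,"wy":0,"wz":0},{"x":-0.018,"y":-0.018,"z":0,"wx":0,"wy":0,"wz":0},{"x":-0.018,"y":-0.018,"z":0,"wx":0,"wy":0,"wz":0},{"x":-0.018,"y":-0.018,"z":0,"wx":0,"wy":0,"wz":0},{"x":-0.008,"y":-0.008,"z":0,"wx":0,"wy":0,"wz":0.05},{"x":0,"y":0,"z":0,"wx":0,"wy":0,"wz":0.1},{"x":0,"y":0,"z":0,"wx":0,"wy":0,"wz":0.11},{"x":0,"y":0,"z":0,"wx":0,"wy":0,"wz":0.11},{"x":0,"y":0,"z":0,"wx":0,"wy":0,"wz":0.11}]' 0.03 35
python3 - <<'E'
from h import *
o=st()
f=shot('wrist','w19.png')
E
```

```text
t 18.85 pos [ 0.5244 -0.0602  0.0151] rpy [ -89.9   45.1 -153.4] F [0.8 0.3 0.2] op 0.0521 j [ -3.3  52.2  65.6 -21.1 102.2  63.3]
[-0.0611 -0.0222  0.0001] [[-0.706  0.001  0.708]
 [ 0.708  0.001  0.706]
 [-0.     1.    -0.001]]
t: 19.68
tool_pos: [0.5265, -0.0563, 0.1293]
tool_rot: [-91.4, 73.3, -154.5]
ft_force: [0.5, -0.5, -3.5]
opening: 0.0522
t 19.68 pos [ 0.5265 -0.0563  0.1293] rpy [ -91.4   73.3 -154.5] F [ 0.5 -0.5 -3.5] op 0.0522 j [-10.8  26.   82.2  -9.8  85.4  54.3]
```

View pics/w19.png

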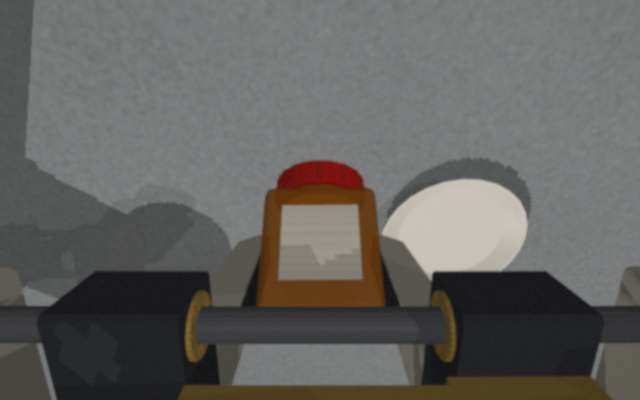

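Jar held unmoved in the grip. Planning the turn to lie on its side.

```bash
cat >> h.py <<'E'
def jarplan(fn,origin,Rg,N):
    import json
    g=json.load(open(fn)); Rg=np.array(Rg)
    zj=Rg@np.array(g['R'])[:,2]; tcp=np.array(origin)-Rg@np.array(g['o'])
    print('tcp goal',tcp.round(4),'jar z goal',zj.round(3)); plan(tcp,Rg,N); return tcp
E
python3 - <<'E'
from h import *
jarplan('grip1.json',[.5136,-.0864,.096],tilt(-10,45),16)
jarplan('grip1.json',[.5136,-.0864,.096],tilt(-10,45),14)
E
```

```text
tcp goal [ 0.5237 -0.0284  0.0685] jar z goal [ 0.173  0.985 -0.001]
N 16 xyz [ 0.0044  0.0006 -0.0004] w [-0.059   0.0146  0.0618] | mm/row 4.5 deg/row 4.96 tool z ang -63.3
tcp goal [ 0.5237 -0.0284  0.0685] jar z goal [ 0.173  0.985 -0.001]
N 14 xyz [ 0.005   0.0007 -0.0005] w [-0.0674  0.0167  0.0706] | mm/row 5.1 deg/row 5.67 tool z ang -63.3
```

```bash
python3 -m handwheel '[{"x":0.003,"y":0,"z":0,"wx":-0.06,"wy":0.015,"wz":0.07},{"x":0.004,"y":0,"z":0,"wx":-0.067,"wy":0.017,"wz":0.07},{"x":0.004,"y":0,"z":0,"wx":-0.067,"wy":0.017,"wz":0.07},{"x":0.004,"y":0,"z":0,"wx":-0.067,"wy":0.017,"wz":0.07},{"x":0.004,"y":0,"z":0,"wx":-0.067,"wy":0.017,"wz":0.07},{"x":0.004,"y":0,"z":0,"wx":-0.067,"wy":0.017,"wz":0.07},{"x":0.004,"y":0,"z":0,"wx":-0.067,"wy":0.017,"wz":0.07},{"x":0.004,"y":0,"z":0,"wx":-0.067,"wy":0.017,"wz":0.07},{"x":0.004,"y":0,"z":0,"wx":-0.067,"wy":0.017,"wz":0.07},{"x":0.004,"y":0,"z":0,"wx":-0.06,"wy":0.015,"wz":0.06}]'
python3 - <<'E'
from h import *
st()
jarplan('grip1.json',[.5136,-.0864,.080],tilt(-10,45),6)
E
```

```text
t: 20.57
tool_pos: [0.5162, -0.0492, 0.0992]
tool_rot: [102.0, 61.1, 77.3]
ft_force: [-0.6, -0.7, -3.3]
opening: 0.0516
t 20.57 pos [ 0.5162 -0.0492  0.0992] rpy [102.   61.1  77.3] F [-0.6 -0.7 -3.3] op 0.0516 j [-38.6  20.4 101.1  26.9  73.8 -25. ]
tcp goal [ 0.5237 -0.0284  0.0525] jar z goal [ 0.173  0.985 -0.001]
N 6 xyz [ 0.0085 -0.0015  0.0007] w [-0.0411  0.0097  0.0463] | mm/row 8.6 deg/row 3.59 tool z ang -23.3
```

```bash
python3 -m handwheel '[{"x":0.007,"y":-0.001,"z":0.001,"wx":-0.041,"wy":0.01,"wz":0.046},{"x":0.0085,"y":-0.001,"z":0.001,"wx":-0.041,"wy":0.01,"wz":0.046},{"x":0.0085,"y":-0.001,"z":0.001,"wx":-0.041,"wy":0.01,"wz":0.046},{"x":0.0085,"y":-0.001,"z":0.001,"wx":-0.041,"wy":0.01,"wz":0.046},{"x":0.0085,"y":-0.001,"z":0.001,"wx":-0.041,"wy":0.01,"wz":0.046},{"x":0.006,"y":0,"z":0,"wx":-0.02,"wy":0.005,"wz":0.02},{"x":0,"y":0,"z":0,"wx":0,"wy":0,"wz":0},{"x":0,"y":0,"z":0,"wx":0,"wy":0,"wz":0},{"x":0,"y":0,"z":0,"wx":0,"wy":0,"wz":0},{"x":0,"y":0,"z":0,"wx":0,"wy":0,"wz":0}]'
python3 - <<'E'
from h import *
st()
jarplan('grip1.json',[.5136,-.0864,.040],tilt(-10,45),6)
f=shot('wrist','w21.png')
g=shot('side');cv2.imwrite('pics/s21.png',cv2.resize(g['frame'][200:350,200:400],None,fx=4,fy=4))
for d in ctrl.spot_point('jar',g)[:1]: print(round(d['p'],2),toworld(g,d['location']).round(4))
E
```

```text
t: 21.4
tool_pos: [0.5214, -0.0323, 0.0539]
tool_rot: [91.3, 46.0, 81.2]
ft_force: [0.2, -0.2, -3.3]
opening: 0.0519
t 21.4 pos [ 0.5214 -0.0323  0.0539] rpy [91.3 46.  81.2] F [ 0.2 -0.2 -3.3] op 0.0519 j [-43.8  32.3 100.4  35.5  78.8 -50.8]
tcp goal [ 0.5237 -0.0284  0.0125] jar z goal [ 0.173  0.985 -0.001]
N 6 xyz [ 0.0054 -0.0043  0.0003] w [-0.0014 -0.0024  0.0029] | mm/row 6.9 deg/row 0.23 tool z ang -9.7
```

View pics/s21.png

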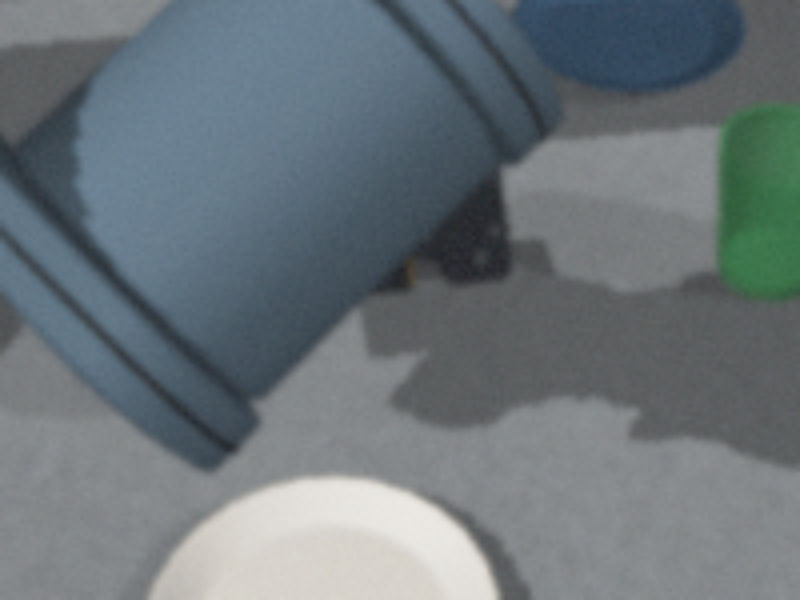

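View pics/w21.png

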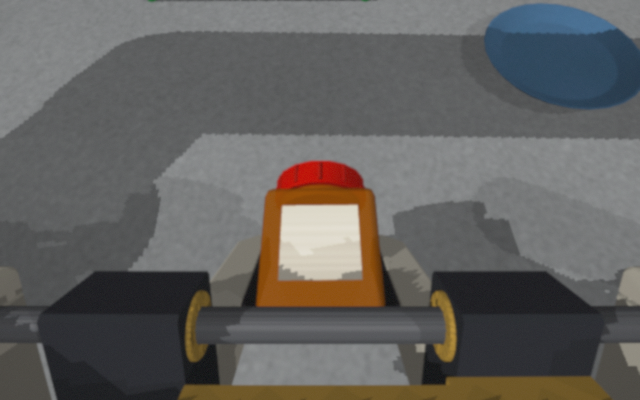

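The wrist view shows the jar horizontal with the cap pointing away (cap at (320,175)), still where it was in the grip; in the side view the forearm hides it. Descending.

```bash
python3 -m handwheel '[{"x":0.004,"y":-0.003,"z":0,"wx":-0.001,"wy":-0.002,"wz":0.003},{"x":0.006,"y":-0.004,"z":0,"wx":-0.001,"wy":-0.002,"wz":0.003},{"x":0.006,"y":-0.005,"z":0,"wx":-0.001,"wy":-0.002,"wz":0.003},{"x":0.006,"y":-0.005,"z":0,"wx":-0.001,"wy":-0.002,"wz":0.003},{"x":0.005,"y":-0.004,"z":0,"wx":-0.001,"wy":-0.002,"wz":0.003},{"x":0.003,"y":-0.003,"z":0,"wx":-0.001,"wy":-0.002,"wz":0.003},{"x":0,"y":0,"z":0,"wx":0,"wy":0,"wz":0},{"x":0,"y":0,"z":0,"wx":0,"wy":0,"wz":0},{"x":0,"y":0,"z":0,"wx":0,"wy":0,"wz":0},{"x":0,"y":0,"z":0,"wx":0,"wy":0,"wz":0}]'
python3 - <<'E'
from h import *
st()
jarplan('grip1.json',[.5136,-.0864,.026],tilt(-10,45),6)
E
```

```text
t: 22.38
tool_pos: [0.5218, -0.0277, 0.0119]
tool_rot: [90.1, 44.9, 80.0]
ft_force: [0.0, -0.5, -2.8]
opening: 0.0521
t 22.38 pos [ 0.5218 -0.0277  0.0119] rpy [90.1 44.9 80. ] F [ 0.  -0.5 -2.8] op 0.0521 j [-44.2  36.2 102.4  37.4  74.6 -55.4]
tcp goal [ 0.5237 -0.0284 -0.0015] jar z goal [ 0.173  0.985 -0.001]
N 6 xyz [ 0.0015 -0.0016  0.0003] w [-0.0001 -0.0001 -0.0003] | mm/row 2.3 deg/row 0.02 tool z ang -10.0
```

```bash
python3 -m handwheel '[{"x":0.002,"y":-0.002,"z":0,"wx":0,"wy":0,"wz":0},{"x":0.002,"y":-0.002,"z":0,"wx":0,"wy":0,"wz":0},{"x":0.002,"y":-0.002,"z":0,"wx":0,"wy":0,"wz":0},{"x":0.002,"y":-0.002,"z":0,"wx":0,"wy":0,"wz":0},{"x":0.001,"y":-0.001,"z":0,"wx":0,"wy":0,"wz":0},{"x":0.001,"y":-0.001,"z":0,"wx":0,"wy":0,"wz":0},{"x":0,"y":0,"z":0,"wx":0,"wy":0,"wz":0},{"x":0,"y":0,"z":0,"wx":0,"wy":0,"wz":0},{"x":0,"y":0,"z":0,"wx":0,"wy":0,"wz":0},{"x":0,"y":0,"z":0,"wx":0,"wy":0,"wz":0}]'
python3 - <<'E'
from h import *
st()
f=shot('wrist','w23.png')
E
```

```text
t: 23.22
tool_pos: [0.5232, -0.0289, -0.0012]
tool_rot: [89.8, 44.9, 79.8]
ft_force: [-0.3, -0.4, -2.3]
opening: 0.0522
t 23.22 pos [ 0.5232 -0.0289 -0.0012] rpy [89.8 44.9 79.8] F [-0.3 -0.4 -2.3] op 0.0522 j [-44.3  37.5 102.5  37.7  73.4 -56.5]
```

View pics/w23.png

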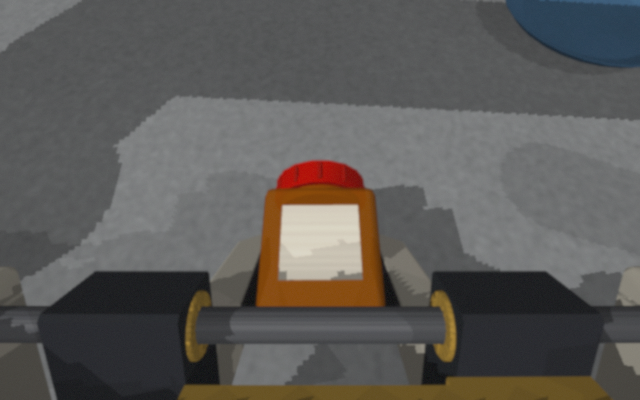

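Fz is easing (−3.3 → −2.3 N), so it's nearly down. A few finer steps.

```bash
python3 -m handwheel '[{"x":0.0008,"y":-0.0008,"z":0,"wx":0,"wy":0,"wz":0},{"x":0.0008,"y":-0.0008,"z":0,"wx":0,"wy":0,"wz":0},{"x":0,"y":0,"z":0,"wx":0,"wy":0,"wz":0},{"x":0,"y":0,"z":0,"wx":0,"wy":0,"wz":0},{"x":0,"y":0,"z":0,"wx":0,"wy":0,"wz":0},{"x":0,"y":0,"z":0,"wx":0,"wy":0,"wz":0},{"x":0,"y":0,"z":0,"wx":0,"wy":0,"wz":0},{"x":0,"y":0,"z":0,"wx":0,"wy":0,"wz":0},{"x":0,"y":0,"z":0,"wx":0,"wy":0,"wz":0},{"x":0,"y":0,"z":0,"wx":0,"wy":0,"wz":0}]'
python3 - <<'E'
from h import *
st()
E
```

```text
t: 24.1
tool_pos: [0.5232, -0.029, -0.001]
tool_rot: [89.7, 44.8, 79.8]
ft_force: [-0.4, -0.2, -0.7]
opening: 0.0518
t 24.1 pos [ 0.5232 -0.029  -0.001 ] rpy [89.7 44.8 79.8] F [-0.4 -0.2 -0.7] op 0.0518 j [-44.3  37.6 102.5  37.8  73.5 -56.7]
```

The jar is resting on the table (height unchanged, load transferred). Releasing, holding still, then backing off along the fingers.

```bash
python3 -m handwheel '[{"x":0.0005,"y":-0.0005,"z":0,"wx":0,"wy":0,"wz":0},{"x":0,"y":0,"z":0,"wx":0,"wy":0,"wz":0},{"x":0,"y":0,"z":0,"wx":0,"wy":0,"wz":0},{"x":0,"y":0,"z":0,"wx":0,"wy":0,"wz":0},{"x":0,"y":0,"z":0,"wx":0,"wy":0,"wz":0},{"x":0,"y":0,"z":0,"wx":0,"wy":0,"wz":0},{"x":0,"y":0,"z":0,"wx":0,"wy":0,"wz":0},{"x":-0.01,"y":0,"z":0,"wx":0,"wy":0,"wz":0},{"x":-0.02,"y":0,"z":0,"wx":0,"wy":0,"wz":0},{"x":-0.03,"y":0,"z":0,"wx":0,"wy":0,"wz":0}]' 0.093 20
python3 - <<'E'
from h import *
st()
f=shot('wrist','w24.png')
g=shot('top')
for n in ('jar',):
  for ff in (f,g):
    for d in ctrl.spot_point(n,ff)[:1]: print(n,round(d['p'],2),toworld(ff,d['location']).round(4))
E
```

```text
t: 24.93
tool_pos: [0.5128, -0.0657, 0.0407]
tool_rot: [90.4, 44.3, 80.6]
ft_force: [-0.3, 0.3, 0.3]
opening: 0.0927
t 24.93 pos [ 0.5128 -0.0657  0.0407] rpy [90.4 44.3 80.6] F [-0.3  0.3  0.3] op 0.0927 j [-47.7  35.1  99.1  34.8  80.3 -54.8]
jar 0.69 [ 0.5135 -0.0882  0.0262]
jar 0.62 [ 0.5108 -0.0863  0.0186]
```

View pics/w24.png

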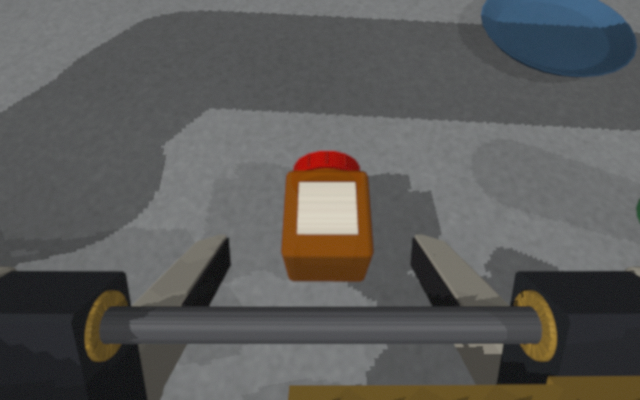

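The jar lies on its side, free between the open fingers (about (328,215), cap away). Both nets put its origin near (0.513, −0.087, ~0.026). Backing up and swinging the tool to the opposite tilt.

```bash
python3 -m handwheel '[{"x":-0.03,"y":0.005,"z":0,"wx":0,"wy":0,"wz":0},{"x":-0.03,"y":0.015,"z":0,"wx":0,"wy":0,"wz":0},{"x":-0.025,"y":0.02,"z":0,"wx":0,"wy":0,"wz":-0.08},{"x":-0.01,"y":0.02,"z":0,"wx":0,"wy":0,"wz":-0.12},{"x":0,"y":0.01,"z":0,"wx":0,"wy":0,"wz":-0.12},{"x":0,"y":0.01,"z":0,"wx":0,"wy":0,"wz":-0.12},{"x":0,"y":0.01,"z":0,"wx":0,"wy":0,"wz":-0.12},{"x":0,"y":0.01,"z":0,"wx":0,"wy":0,"wz":-0.12},{"x":0,"y":0.01,"z":0,"wx":0,"wy":0,"wz":-0.12},{"x":0,"y":0.01,"z":0,"wx":0,"wy":0,"wz":-0.12}]'
python3 - <<'E'
from h import *
st()
f=shot('wrist','w25.png'); g=shot('top')
for n in ('jar','saucer'):
  for ff in (f,g):
    for d in ctrl.spot_point(n,ff)[:1]: print(n,round(d['p'],2),toworld(ff,d['location']).round(4))
    r=ctrl.regions_of(n,ff)
    if r:
      c=max(cv2.findContours(r[0]['pixels'].astype(np.uint8),0,2)[0],key=cv2.contourArea)[:,0].astype(float)
      print(r[0]['p'],cv2.minAreaRect(ray(ff,c,.052 if n=='jar' else .014)[:,:2].astype(np.float32)))
Rg=tilt(-10,-45); G=np.array([.5193,-.0515,.026]); plan(G+Rg[:,0]*(.044-.12),Rg,8)
E
```

```text
t: 25.97
tool_pos: [0.5196, -0.0367, 0.167]
tool_rot: [-90.0, 81.8, -100.7]
ft_force: [-0.5, -0.2, -0.5]
opening: 0.093
t 25.97 pos [ 0.5196 -0.0367  0.167 ] rpy [ -90.    81.8 -100.7] F [-0.5 -0.2 -0.5] op 0.093 j [-9.9 13.8 92.7 -8.6 73.7  3.2]
jar 0.78 [ 0.5138 -0.0881  0.0234]
0.63 ((0.5210966467857361, -0.04604363813996315), (0.08378162980079651, 0.05170256644487381), 81.371826171875)
saucer 0.66 [ 4.929e-01 -2.309e-01  4.000e-04]
0.63 ((0.501974880695343, -0.19034916162490845), (0.07874991744756699, 0.14847396314144135), 80.16987609863281)
saucer 0.78 [ 0.4934 -0.2221 -0.0017]
0.62 ((0.4961625039577484, -0.22274641692638397), (0.14630839228630066, 0.1458057165145874), 44.211673736572266)
N 8 xyz [0.0077 0.0094 0.0003] w [-0.0016 -0.0016 -0.0809] | mm/row 12.1 deg/row 4.64 tool z ang -11.0
```

View pics/w25.png

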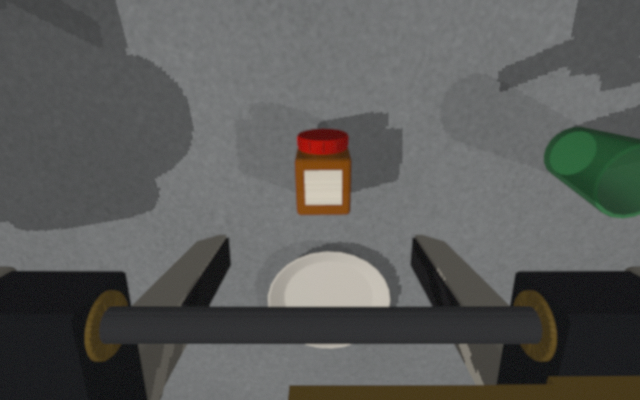

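The wrist view shows the jar lying at (323,172), cap up-image and axis along the tilt plane. The white saucer is at (330,300). Going to the pre-grasp tilt.

```bash
python3 -m handwheel '[{"x":0.0077,"y":0.0094,"z":0,"wx":-0.0016,"wy":-0.0016,"wz":-0.081},{"x":0.0077,"y":0.0094,"z":0,"wx":-0.0016,"wy":-0.0016,"wz":-0.081},{"x":0.0077,"y":0.0094,"z":0,"wx":-0.0016,"wy":-0.0016,"wz":-0.081},{"x":0.0077,"y":0.0094,"z":0,"wx":-0.0016,"wy":-0.0016,"wz":-0.081},{"x":0.0077,"y":0.0094,"z":0,"wx":-0.0016,"wy":-0.0016,"wz":-0.081},{"x":0.0077,"y":0.0094,"z":0,"wx":-0.0016,"wy":-0.0016,"wz":-0.081},{"x":0.0077,"y":0.0094,"z":0,"wx":-0.0016,"wy":-0.0016,"wz":-0.081},{"x":0.005,"y":0.006,"z":0,"wx":0,"wy":0,"wz":-0.04},{"x":0,"y":0,"z":0,"wx":0,"wy":0,"wz":0},{"x":0,"y":0,"z":0,"wx":0,"wy":0,"wz":0}]'
python3 - <<'E'
from h import *
st()
f=shot('wrist','w26.png')
for d in ctrl.spot_point('jar',f)[:1]: print(round(d['p'],2),toworld(f,d['location']).round(4))
Rg=tilt(-10,-45); G=np.array([.5193,-.0515,.026]); plan(G+Rg[:,0]*(.044-.10),Rg,4);plan(G+Rg[:,0]*.044,Rg,10)
E
```

```text
t: 27.3
tool_pos: [0.5312, -0.0191, 0.0823]
tool_rot: [-89.0, 45.9, -101.6]
ft_force: [0.2, 0.0, 0.2]
opening: 0.0925
t 27.3 pos [ 0.5312 -0.0191  0.0823] rpy [ -89.    45.9 -101.6] F [0.2 0.  0.2] op 0.0925 j [ 13.3  35.5  88.6 -39.8  80.9  41.4]
0.92 [ 0.5125 -0.0884  0.0218]
N 4 xyz [ 0.0021  0.0041 -0.0017] w [-0.0098 -0.0048 -0.004 ] | mm/row 5.0 deg/row 0.67 tool z ang -12.4
N 10 xyz [ 0.0109  0.0016 -0.0006] w [-0.0039 -0.0019 -0.0016] | mm/row 11.0 deg/row 0.27 tool z ang -12.4
```

View pics/w26.png

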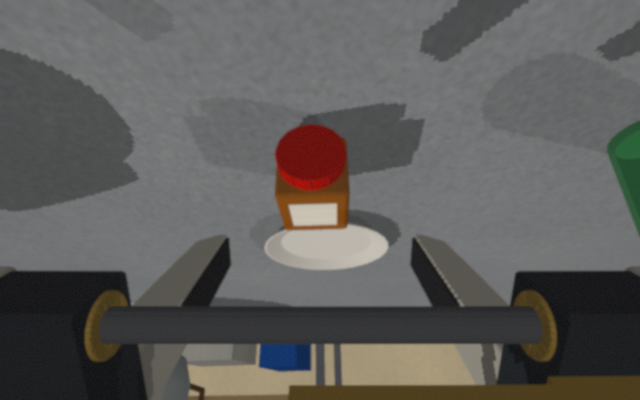

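```bash
python3 -m handwheel '[{"x":0.002,"y":0.004,"z":-0.0017,"wx":-0.01,"wy":-0.005,"wz":-0.004},{"x":0.002,"y":0.004,"z":-0.0017,"wx":-0.01,"wy":-0.005,"wz":-0.004},{"x":0.002,"y":0.004,"z":-0.0017,"wx":-0.01,"wy":-0.005,"wz":-0.004},{"x":0.002,"y":0.004,"z":-0.0017,"wx":-0.01,"wy":-0.005,"wz":-0.004},{"x":0,"y":0,"z":0,"wx":0,"wy":0,"wz":0},{"x":0.008,"y":0,"z":0,"wx":0,"wy":0,"wz":0},{"x":0.01,"y":0,"z":0,"wx":0,"wy":0,"wz":0},{"x":0.01,"y":0,"z":0,"wx":0,"wy":0,"wz":0},{"x":0.008,"y":0,"z":0,"wx":0,"wy":0,"wz":0},{"x":0,"y":0,"z":0,"wx":0,"wy":0,"wz":0}]'
python3 - <<'E'
from h import *
st()
f=shot('wrist','w27.png')
Rg=tilt(-10,-45); G=np.array([.5193,-.0515,.026]); plan(G+Rg[:,0]*.044,Rg,8)
E
```

```text
t: 28.23
tool_pos: [0.5225, -0.0424, 0.042]
tool_rot: [-89.3, 45.3, -99.6]
ft_force: [-1.0, -0.4, 0.6]
opening: 0.0929
t 28.23 pos [ 0.5225 -0.0424  0.042 ] rpy [-89.3  45.3 -99.6] F [-1.  -0.4  0.6] op 0.0929 j [ 12.   37.   93.7 -42.8  74.5  43.6]
N 8 xyz [ 0.0078  0.0006 -0.0002] w [-0.0008  0.0007 -0.0007] | mm/row 7.9 deg/row 0.07 tool z ang -10.0
```

View pics/w27.png

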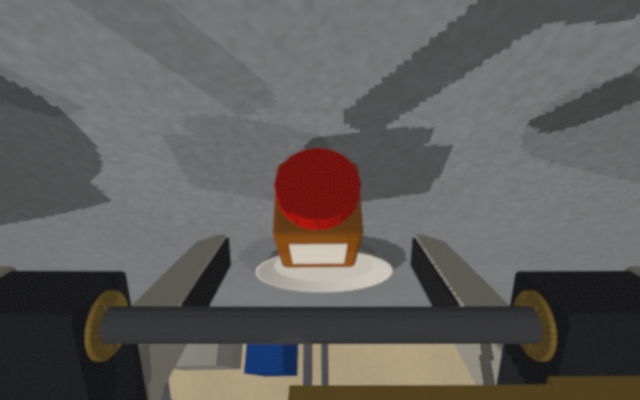

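Jar centred at column 318. Completing the approach slowly.

```bash
python3 -m handwheel '[{"x":0.007,"y":0.001,"z":-0.0005,"wx":-0.002,"wy":0.002,"wz":-0.002},{"x":0.009,"y":0.001,"z":-0.0005,"wx":-0.002,"wy":0.002,"wz":-0.002},{"x":0.01,"y":0.001,"z":-0.0005,"wx":-0.002,"wy":0.002,"wz":-0.002},{"x":0.01,"y":0.001,"z":0,"wx":0,"wy":0,"wz":0},{"x":0.01,"y":0,"z":0,"wx":0,"wy":0,"wz":0},{"x":0.008,"y":0,"z":0,"wx":0,"wy":0,"wz":0},{"x":0.005,"y":0,"z":0,"wx":0,"wy":0,"wz":0},{"x":0.002,"y":0,"z":0,"wx":0,"wy":0,"wz":0},{"x":0,"y":0,"z":0,"wx":0,"wy":0,"wz":0},{"x":0,"y":0,"z":0,"wx":0,"wy":0,"wz":0}]'
python3 - <<'E'
from h import *
st()
f=shot('wrist','w28.png')
g=shot('side');cv2.imwrite('pics/s28.png',cv2.resize(g['frame'][200:350,200:400],None,fx=4,fy=4))
Rg=tilt(-10,-45); G=np.array([.5193,-.0515,.026]); plan(G+Rg[:,0]*.044,Rg,4)
E
```

```text
t: 29.12
tool_pos: [0.5131, -0.0865, -0.0094]
tool_rot: [-90.2, 44.9, -100.2]
ft_force: [-0.4, 0.1, -0.5]
opening: 0.0931
t 29.12 pos [ 0.5131 -0.0865 -0.0094] rpy [ -90.2   44.9 -100.2] F [-0.4  0.1 -0.5] op 0.0931 j [  8.   40.2  97.9 -46.6  67.8  46.6]
N 4 xyz [-0.0014  0.     -0.0001] w [ 0.     -0.0006  0.0002] | mm/row 1.4 deg/row 0.04 tool z ang -10.1
```

View pics/w28.png

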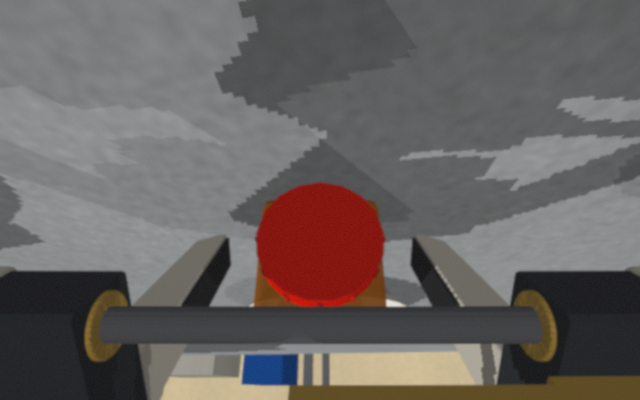

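View pics/s28.png

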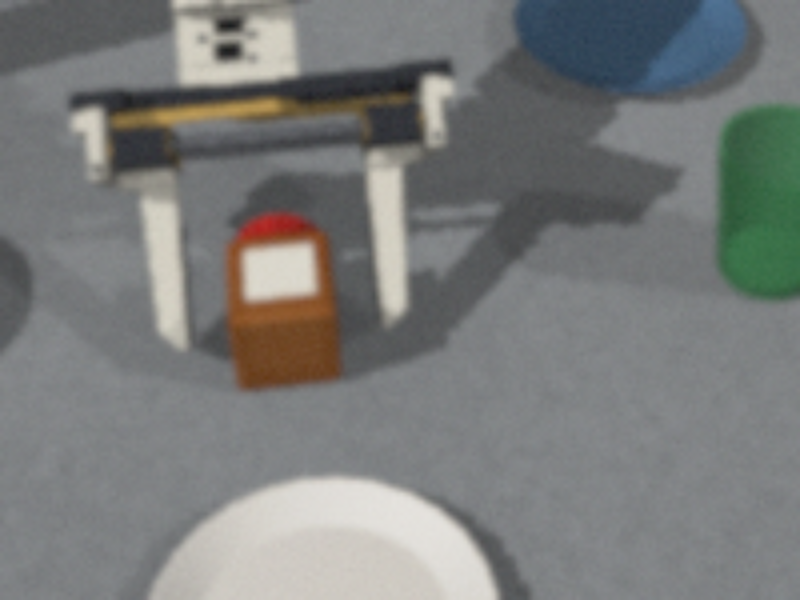

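The fingers straddle the jar squarely (side view: jar at (285,310), fingers at (165,260) and (390,240)). Easing back 4 mm and closing.

```bash
python3 -m handwheel '[{"x":-0.002,"y":0,"z":0,"wx":0,"wy":0,"wz":0},{"x":-0.002,"y":0,"z":0,"wx":0,"wy":0,"wz":0},{"x":0,"y":0,"z":0,"wx":0,"wy":0,"wz":0},{"x":0,"y":0,"z":0,"wx":0,"wy":0,"wz":0},{"x":0,"y":0,"z":0,"wx":0,"wy":0,"wz":0},{"x":0,"y":0,"z":0,"wx":0,"wy":0,"wz":0},{"x":0,"y":0,"z":0,"wx":0,"wy":0,"wz":0},{"x":0,"y":0,"z":0,"wx":0,"wy":0,"wz":0},{"x":0,"y":0,"z":0,"wx":0,"wy":0,"wz":0},{"x":0,"y":0,"z":0,"wx":0,"wy":0,"wz":0}]' 0.03 35
python3 - <<'E'
from h import *
import json
o=st();T=rot(o['tool_rot']).as_matrix();p=np.array(o['tool_pos'])
f=shot('wrist','w29.png')
g=shot('side')
for ff in(f,g):
  for d in ctrl.spot_point('jar',ff)[:1]: print(round(d['p'],2),toworld(ff,d['location']).round(4))
# fit check: project jar model in side view
im=g['frame'].copy()
J=np.array([.5135,-.0875,.026]); a=np.deg2rad(80)
z=np.array([np.cos(a),np.sin(a),0]); y=np.array([0,0,1.]); x=np.cross(y,z)
for zz in (0,.058):
  P=np.array([J+x*sx*.026+y*sy*.026+z*zz for sx,sy in((1,1),(1,-1),(-1,-1),(-1,1))])
  cv2.polylines(im,[proj(g,P).round().astype(np.int32)],True,(255,0,255),1)
cv2.imwrite('pics/s29.png',cv2.resize(im[200:350,200:400],None,fx=4,fy=4))
RJ=np.c_[x,y,z]
json.dump({'o':(T.T@(J-p)).tolist(),'R':(T.T@RJ).tolist()},open('grip2.json','w')); print((T.T@(J-p)).round(4),(T.T@RJ).round(3))
E
```

```text
t: 30.05
tool_pos: [0.5153, -0.0816, -0.0045]
tool_rot: [-89.9, 45.0, -99.9]
ft_force: [-0.8, 0.6, 1.0]
opening: 0.0518
t 30.05 pos [ 0.5153 -0.0816 -0.0045] rpy [-89.9  45.  -99.9] F [-0.8  0.6  1. ] op 0.0518 j [  8.5  39.9  97.5 -46.2  68.3  46.4]
0.64 [ 0.5132 -0.0885  0.0235]
0.92 [ 0.5134 -0.0855  0.0255]
[-0.0173 -0.0259 -0.0007] [[-0.001 -0.707 -0.707]
 [-0.001 -0.707  0.707]
 [-1.     0.001  0.   ]]
```

View pics/s29.png

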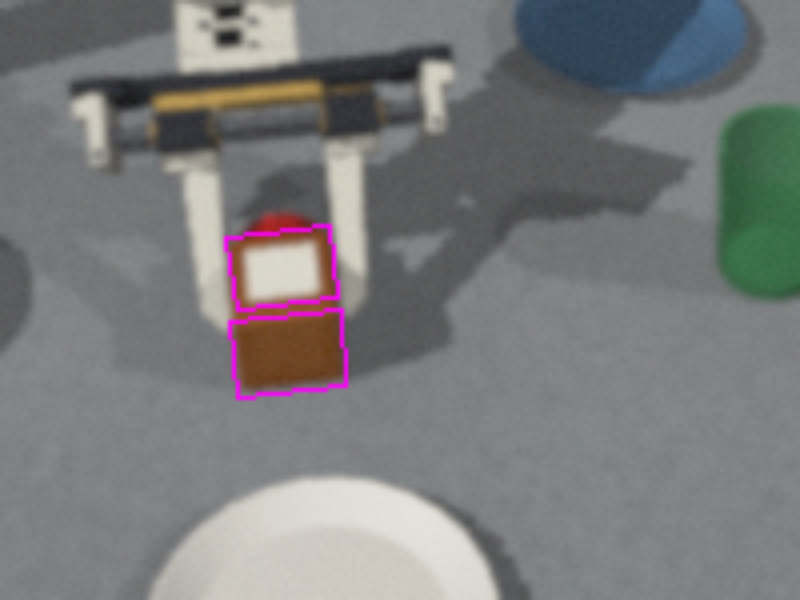

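The jar model drawn in the side view fits within about 2 mm. The grip is at 51.8 mm. Lifting and starting to turn it upright.

```bash
python3 -m handwheel '[{"x":-0.006,"y":-0.006,"z":0,"wx":0,"wy":0,"wz":0},{"x":-0.014,"y":-0.014,"z":0,"wx":0,"wy":0,"wz":0},{"x":-0.018,"y":-0.018,"z":0,"wx":0,"wy":0,"wz":0},{"x":-0.018,"y":-0.018,"z":0,"wx":0,"wy":0,"wz":0},{"x":-0.018,"y":-0.018,"z":0,"wx":0,"wy":0,"wz":0},{"x":-0.018,"y":-0.018,"z":0,"wx":0,"wy":0,"wz":0},{"x":-0.010,"y":-0.010,"z":0,"wx":0,"wy":0,"wz":0.05},{"x":0,"y":0,"z":0,"wx":0,"wy":0,"wz":0.1},{"x":0,"y":0,"z":0,"wx":0,"wy":0,"wz":0.11},{"x":0,"y":0,"z":0,"wx":0,"wy":0,"wz":0.11}]'
python3 - <<'E'
from h import *
st()
f=shot('wrist','w30.png'); g=shot('side','s30.png'); t=shot('top')
for nm,ff in (('w',f),('s',g),('t',t)):
  for d in ctrl.spot_point('saucer',ff)[:1]: print(nm,round(d['p'],2),toworld(ff,d['location']).round(4))
  r=ctrl.regions_of('saucer',ff)
  if r:
    c=max(cv2.findContours(r[0]['pixels'].astype(np.uint8),0,2)[0],key=cv2.contourArea)[:,0].astype(float)
    w=ray(ff,c,.014)[:,:2].astype(np.float32); print(r[0]['p'],cv2.minEnclosingCircle(w),cv2.fitEllipse(w))
jarplan('grip2.json',[.493,-.2265,.10],tilt(-32,45),16)
E
```

```text
t: 31.08
tool_pos: [0.5114, -0.0749, 0.1403]
tool_rot: [-92.1, 67.2, -101.4]
ft_force: [-0.3, 0.1, -4.5]
opening: 0.052
t 31.08 pos [ 0.5114 -0.0749  0.1403] rpy [ -92.1   67.2 -101.4] F [-0.3  0.1 -4.5] op 0.052 j [ -3.6  18.2  94.7 -23.9  71.8  14.2]
0.72 ((0.5616756677627563, -0.20178264379501343), 0.017255200073122978) ((0.5618554353713989, -0.20303206145763397), (0.008919949643313885, 0.03271012008190155), 14.920040130615234)
s 0.7 [ 0.4939 -0.2272  0.0006]
0.61 ((0.4936237335205078, -0.22498264908790588), 0.07473970204591751) ((0.49388766288757324, -0.2250576913356781), (0.14530521631240845, 0.1464369148015976), 69.0049819946289)
t 0.9 [ 0.4935 -0.2243  0.0005]
0.81 ((0.49492546916007996, -0.2237112820148468), 0.07536526769399643) ((0.4959449768066406, -0.2237456738948822), (0.14607009291648865, 0.14669634401798248), 71.03006744384766)
tcp goal [ 0.5098 -0.201   0.1061] jar z goal [0. 0. 1.]
N 16 xyz [ 0.001  -0.0082  0.0025] w [ 0.0254 -0.0062  0.0736] | mm/row 8.6 deg/row 4.48 tool z ang -9.5
```

View pics/w30.png

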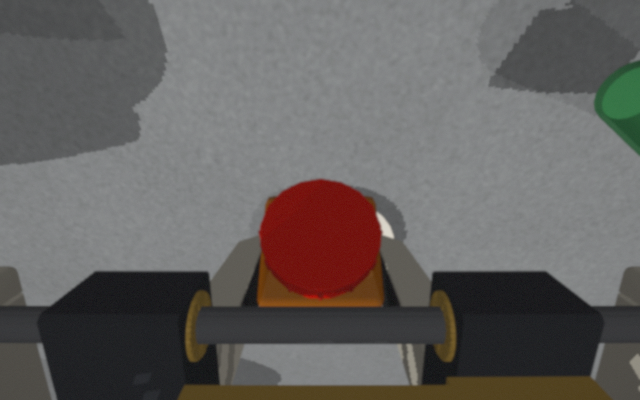

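View pics/s30.png

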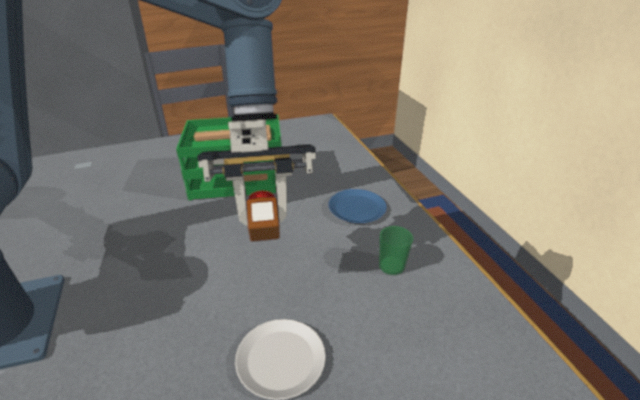

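The jar is held with its cap tilted up (cap at (320,238) in the wrist view). The empty saucer is at (281,358) in the side view, centre ≈ (0.494, −0.2255). Turning on while moving over.

```bash
python3 -m handwheel '[{"x":0.001,"y":-0.008,"z":0.0025,"wx":0.025,"wy":-0.006,"wz":0.08},{"x":0.001,"y":-0.008,"z":0.0025,"wx":0.025,"wy":-0.006,"wz":0.08},{"x":0.001,"y":-0.008,"z":0.0025,"wx":0.025,"wy":-0.006,"wz":0.08},{"x":0.001,"y":-0.008,"z":0.0025,"wx":0.025,"wy":-0.006,"wz":0.08},{"x":0.001,"y":-0.008,"z":0.0025,"wx":0.025,"wy":-0.006,"wz":0.08},{"x":0.001,"y":-0.008,"z":0.0025,"wx":0.025,"wy":-0.006,"wz":0.08},{"x":0.001,"y":-0.008,"z":0.0025,"wx":0.025,"wy":-0.006,"wz":0.08},{"x":0.001,"y":-0.008,"z":0.0025,"wx":0.025,"wy":-0.006,"wz":0.08},{"x":0.001,"y":-0.008,"z":0.0025,"wx":0.025,"wy":-0.006,"wz":0.08},{"x":0.001,"y":-0.008,"z":0.0025,"wx":0.025,"wy":-0.006,"wz":0.08}]'
python3 - <<'E'
from h import *
st()
jarplan('grip2.json',[.494,-.2255,.10],tilt(-32,45),8)
E
```

```text
t: 32.37
tool_pos: [0.5167, -0.1456, 0.1254]
tool_rot: [86.0, 65.7, 64.4]
ft_force: [1.1, -1.0, -4.0]
opening: 0.0522
t 32.37 pos [ 0.5167 -0.1456  0.1254] rpy [86.  65.7 64.4] F [ 1.1 -1.  -4. ] op 0.0522 j [-45.4  18.1  98.   23.8  74.  -32.4]
tcp goal [ 0.5108 -0.2     0.1061] jar z goal [0. 0. 1.]
N 8 xyz [-0.0015 -0.0068  0.0023] w [ 0.0202 -0.0096  0.0448] | mm/row 7.3 deg/row 2.87 tool z ang -21.9
```

```bash
python3 -m handwheel '[{"x":-0.0015,"y":-0.007,"z":0.0023,"wx":0.02,"wy":-0.01,"wz":0.045},{"x":-0.0015,"y":-0.007,"z":0.0023,"wx":0.02,"wy":-0.01,"wz":0.045},{"x":-0.0015,"y":-0.007,"z":0.0023,"wx":0.02,"wy":-0.01,"wz":0.045},{"x":-0.0015,"y":-0.007,"z":0.0023,"wx":0.02,"wy":-0.01,"wz":0.045},{"x":-0.0015,"y":-0.007,"z":0.0023,"wx":0.02,"wy":-0.01,"wz":0.045},{"x":-0.0015,"y":-0.007,"z":0.0023,"wx":0.02,"wy":-0.01,"wz":0.045},{"x":-0.0015,"y":-0.006,"z":0.002,"wx":0.015,"wy":-0.007,"wz":0.035},{"x":0,"y":0,"z":0,"wx":0,"wy":0,"wz":0},{"x":0,"y":0,"z":0,"wx":0,"wy":0,"wz":0},{"x":0,"y":0,"z":0,"wx":0,"wy":0,"wz":0}]'
python3 - <<'E'
from h import *
st()
jarplan('grip2.json',[.494,-.2255,.08],tilt(-32,45),6)
f=shot('wrist','w32.png'); g=shot('top')
for ff in (f,g):
 for n in('jar','saucer'):
  for d in ctrl.spot_point(n,ff)[:1]: print(n,round(d['p'],2),toworld(ff,d['location']).round(4))
cv2.imwrite('pics/t32.png',cv2.resize(g['frame'][180:330,320:520],None,fx=4,fy=4))
E
```

```text
t: 33.2
tool_pos: [0.5056, -0.1956, 0.0951]
tool_rot: [91.2, 47.8, 60.8]
ft_force: [-0.3, 0.4, -4.1]
opening: 0.0518
t 33.2 pos [ 0.5056 -0.1956  0.0951] rpy [91.2 47.8 60.8] F [-0.3  0.4 -4.1] op 0.0518 j [-60.1  28.3  98.3  35.8  80.6 -44.5]
tcp goal [ 0.5108 -0.2     0.0861] jar z goal [0. 0. 1.]
N 6 xyz [ 0.001  -0.0012  0.0011] w [ 0.0024 -0.0056  0.0081] | mm/row 1.9 deg/row 0.58 tool z ang -30.1
jar 0.81 [ 0.4912 -0.2237  0.0868]
jar 0.68 [ 0.4913 -0.2223  0.0866]
saucer 0.96 [ 0.4916 -0.223   0.0018]
```

View pics/w32.png

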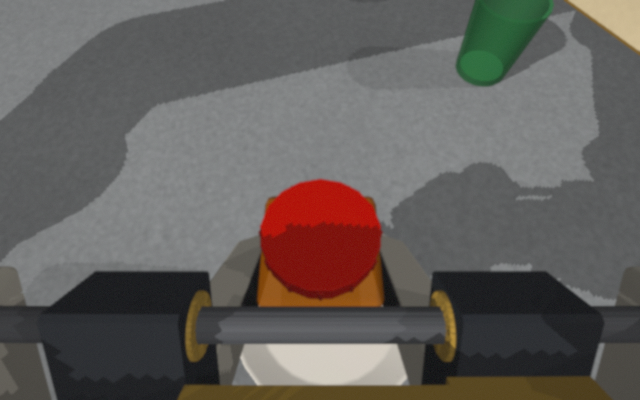

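View pics/t32.png

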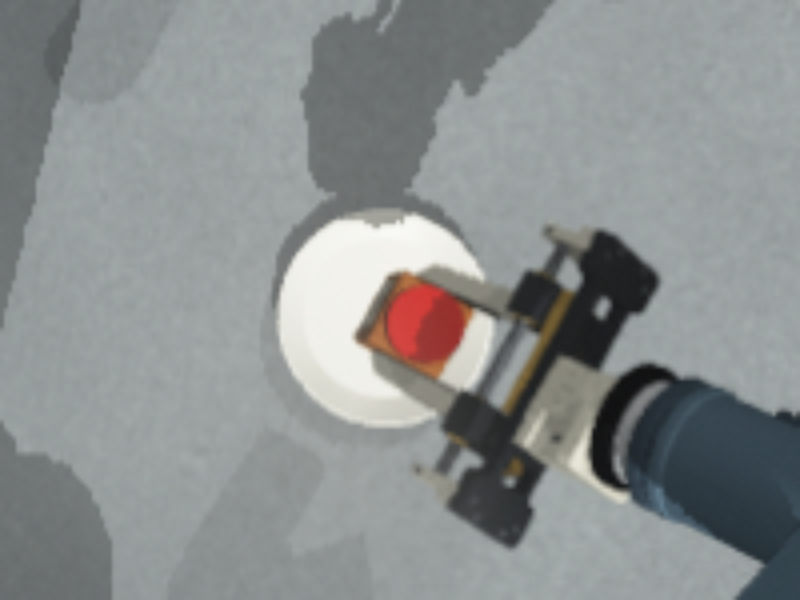

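The jar is upright above the saucer (top view crop: cap (427,322), saucer (385,318); the offset is parallax from its height). Nets agree with the dead reckoning. Levelling and descending.

Run:
```python
from h import *
jarplan('grip2.json',[.494,-.2255,.03],tilt(-32,45),7)
```

```text
tcp goal [ 0.5108 -0.2     0.0361] jar z goal [0. 0. 1.]
N 7 xyz [ 0.0061 -0.006   0.0009] w [ 0.0023 -0.0045  0.0069] | mm/row 8.7 deg/row 0.49 tool z ang -30.1
```

```bash
python3 -m handwheel '[{"x":0.004,"y":-0.004,"z":0.001,"wx":0.003,"wy":-0.006,"wz":0.009},{"x":0.006,"y":-0.006,"z":0.001,"wx":0.003,"wy":-0.006,"wz":0.009},{"x":0.006,"y":-0.006,"z":0.001,"wx":0.003,"wy":-0.006,"wz":0.009},{"x":0.006,"y":-0.006,"z":0.001,"wx":0.003,"wy":-0.006,"wz":0.009},{"x":0.006,"y":-0.006,"z":0.001,"wx":0.002,"wy":-0.004,"wz":0.006},{"x":0.006,"y":-0.006,"z":0.001,"wx":0.002,"wy":-0.003,"wz":0.005},{"x":0.004,"y":-0.004,"z":0,"wx":0,"wy":0,"wz":0},{"x":0,"y":0,"z":0,"wx":0,"wy":0,"wz":0},{"x":0,"y":0,"z":0,"wx":0,"wy":0,"wz":0},{"x":0,"y":0,"z":0,"wx":0,"wy":0,"wz":0}]'
python3 - <<'E'
from h import *
st()
jarplan('grip2.json',[.494,-.2255,.008],tilt(-32,45),6)
g=shot('top')
for ff in (g,):
 for n in('jar','saucer'):
  for d in ctrl.spot_point(n,ff)[:1]: print(n,round(d['p'],2),toworld(ff,d['location']).round(4))
cv2.imwrite('pics/t33.png',cv2.resize(g['frame'][180:330,320:520],None,fx=4,fy=4))
E
```

```text
t: 34.33
tool_pos: [0.5106, -0.1998, 0.0357]
tool_rot: [90.0, 44.8, 57.8]
ft_force: [-0.1, 1.1, -3.3]
opening: 0.0517
t 34.33 pos [ 0.5106 -0.1998  0.0357] rpy [90.  44.8 57.8] F [-0.1  1.1 -3.3] op 0.0517 j [-61.9  34.4 101.2  39.6  75.1 -51. ]
tcp goal [ 0.5108 -0.2     0.0141] jar z goal [0. 0. 1.]
N 6 xyz [ 0.0025 -0.0026  0.    ] w [-0.0005  0.0004 -0.0006] | mm/row 3.6 deg/row 0.05 tool z ang -32.2
jar 0.86 [ 0.4963 -0.2285  0.0249]
saucer 0.8 [ 0.4948 -0.2233 -0.0006]
```

View pics/t33.png

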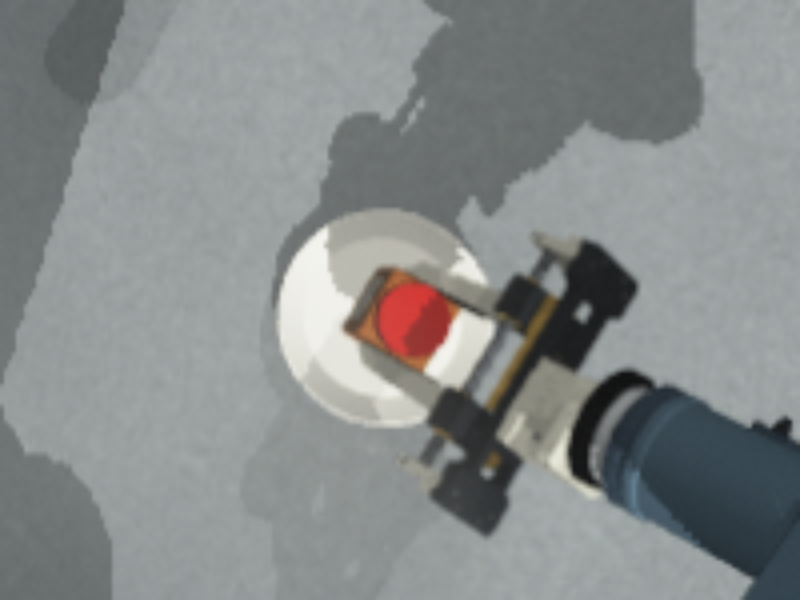

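```bash
python3 - <<'E'
from h import *
g=shot('top')
print(proj(g,[[.494,-.2255,.103],[.494,-.2255,.014]]).round(1), 'cap obs', [423.7,259.5],'saucer obs',[320+385/4,180+318/4])
print(ray(g,[[423.7,259.5]],.103),ray(g,[[416.2,259.5]],.014))
E
python3 -m handwheel '[{"x":0.002,"y":-0.002,"z":0,"wx":0,"wy":0,"wz":0},{"x":0.003,"y":-0.003,"z":0,"wx":0,"wy":0,"wz":0},{"x":0.003,"y":-0.003,"z":0,"wx":0,"wy":0,"wz":0},{"x":0.003,"y":-0.003,"z":0,"wx":0,"wy":0,"wz":0},{"x":0.002,"y":-0.002,"z":0,"wx":0,"wy":0,"wz":0},{"x":0.002,"y":-0.002,"z":0,"wx":0,"wy":0,"wz":0},{"x":0.0005,"y":-0.0005,"z":0,"wx":0,"wy":0,"wz":0},{"x":0,"y":0,"z":0,"wx":0,"wy":0,"wz":0},{"x":0,"y":0,"z":0,"wx":0,"wy":0,"wz":0},{"x":0,"y":0,"z":0,"wx":0,"wy":0,"wz":0}]'
python3 - <<'E'
from h import *
st()
E
```

```text
[[423.5 259.7]
 [416.5 259.1]] cap obs [423.7, 259.5] saucer obs [416.25, 259.5]
[[ 0.49459095 -0.22596912  0.103     ]] [[ 0.49297885 -0.22467333  0.014     ]]
t: 35.37
tool_pos: [0.5114, -0.2003, 0.0126]
tool_rot: [89.8, 44.9, 57.7]
ft_force: [-0.2, 0.2, -4.1]
opening: 0.0519
t 35.37 pos [ 0.5114 -0.2003  0.0126] rpy [89.8 44.9 57.7] F [-0.2  0.2 -4.1] op 0.0519 j [-61.9  36.5 101.7  40.1  73.  -52.8]
```

Cap and saucer centres agree within 2 mm. The bottom is about 1–2 mm above the floor. Fine lowering.

```bash
python3 -m handwheel '[{"x":0.0008,"y":-0.0008,"z":0,"wx":0,"wy":0,"wz":0},{"x":0.0008,"y":-0.0008,"z":0,"wx":0,"wy":0,"wz":0},{"x":0,"y":0,"z":0,"wx":0,"wy":0,"wz":0},{"x":0,"y":0,"z":0,"wx":0,"wy":0,"wz":0},{"x":0,"y":0,"z":0,"wx":0,"wy":0,"wz":0},{"x":0,"y":0,"z":0,"wx":0,"wy":0,"wz":0},{"x":0,"y":0,"z":0,"wx":0,"wy":0,"wz":0},{"x":0,"y":0,"z":0,"wx":0,"wy":0,"wz":0},{"x":0,"y":0,"z":0,"wx":0,"wy":0,"wz":0},{"x":0,"y":0,"z":0,"wx":0,"wy":0,"wz":0}]'
python3 - <<'E'
from h import *
st(); g=shot('side','s35.png'); cv2.imwrite('pics/s35.png',cv2.resize(g['frame'][250:400,180:380],None,fx=4,fy=4))
E
```

```text
t: 36.2
tool_pos: [0.5117, -0.2009, 0.0112]
tool_rot: [89.6, 44.9, 57.6]
ft_force: [-0.3, 0.2, -2.6]
opening: 0.0518
t 36.2 pos [ 0.5117 -0.2009  0.0112] rpy [89.6 44.9 57.6] F [-0.3  0.2 -2.6] op 0.0518 j [-61.9  36.6 101.7  40.2  72.8 -53. ]
```

View pics/s35.png

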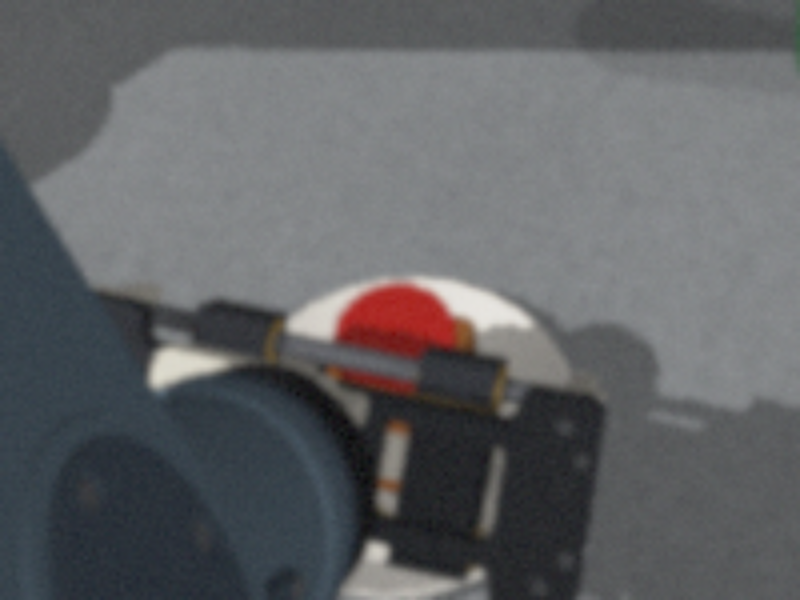

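Fz is −2.6 N and easing, so contact is starting. The side view is mostly hidden by the wrist, with the cap at (400,330). Another 1 mm.

```bash
python3 -m handwheel '[{"x":0.0007,"y":-0.0007,"z":0,"wx":0,"wy":0,"wz":0},{"x":0.0007,"y":-0.0007,"z":0,"wx":0,"wy":0,"wz":0},{"x":0,"y":0,"z":0,"wx":0,"wy":0,"wz":0},{"x":0,"y":0,"z":0,"wx":0,"wy":0,"wz":0},{"x":0,"y":0,"z":0,"wx":0,"wy":0,"wz":0},{"x":0,"y":0,"z":0,"wx":0,"wy":0,"wz":0},{"x":0,"y":0,"z":0,"wx":0,"wy":0,"wz":0},{"x":0,"y":0,"z":0,"wx":0,"wy":0,"wz":0},{"x":0,"y":0,"z":0,"wx":0,"wy":0,"wz":0},{"x":0,"y":0,"z":0,"wx":0,"wy":0,"wz":0}]'
python3 - <<'E'
from h import *
for _ in range(3):
    st(); shot('wrist')
E
```

```text
t: 37.08
tool_pos: [0.5118, -0.2012, 0.0113]
tool_rot: [89.6, 44.8, 57.5]
ft_force: [-0.6, 0.1, -1.4]
opening: 0.0519
t 37.08 pos [ 0.5118 -0.2012  0.0113] rpy [89.6 44.8 57.5] F [-0.6  0.1 -1.4] op 0.0519 j [-61.9  36.7 101.6  40.3  72.9 -53.2]
t 37.13 pos [ 0.5118 -0.2012  0.0113] rpy [89.6 44.8 57.5] F [-0.8 -0.2 -0.8] op 0.0518 j [-61.9  36.7 101.6  40.2  72.9 -53.2]
t 37.18 pos [ 0.5118 -0.2012  0.0113] rpy [89.6 44.8 57.5] F [-2.2 -1.3 -1. ] op 0.0519 j [-61.9  36.7 101.6  40.2  72.9 -53.2]
```

Standing on the floor (z no longer drops, most of the load taken). Releasing, then backing off along the fingers.

```bash
python3 -m handwheel '[{"x":0,"y":0,"z":0,"wx":0,"wy":0,"wz":0},{"x":0,"y":0,"z":0,"wx":0,"wy":0,"wz":0},{"x":0,"y":0,"z":0,"wx":0,"wy":0,"wz":0},{"x":0,"y":0,"z":0,"wx":0,"wy":0,"wz":0},{"x":0,"y":0,"z":0,"wx":0,"wy":0,"wz":0},{"x":0,"y":0,"z":0,"wx":0,"wy":0,"wz":0},{"x":0,"y":0,"z":0,"wx":0,"wy":0,"wz":0},{"x":-0.01,"y":0,"z":0,"wx":0,"wy":0,"wz":0},{"x":-0.015,"y":0,"z":0,"wx":0,"wy":0,"wz":0},{"x":-0.02,"y":0,"z":0,"wx":0,"wy":0,"wz":0}]' 0.085 20
python3 - <<'E'
from h import *
st();f=shot('wrist','w36.png')
E
```

```text
t: 38.07
tool_pos: [0.4941, -0.2244, 0.0439]
tool_rot: [90.0, 44.5, 58.0]
ft_force: [0.4, -0.2, 0.7]
opening: 0.0845
t 38.07 pos [ 0.4941 -0.2244  0.0439] rpy [90.  44.5 58. ] F [ 0.4 -0.2  0.7] op 0.0845 j [-64.6  34.5  99.4  37.9  78.  -51.7]
```

View pics/w36.png

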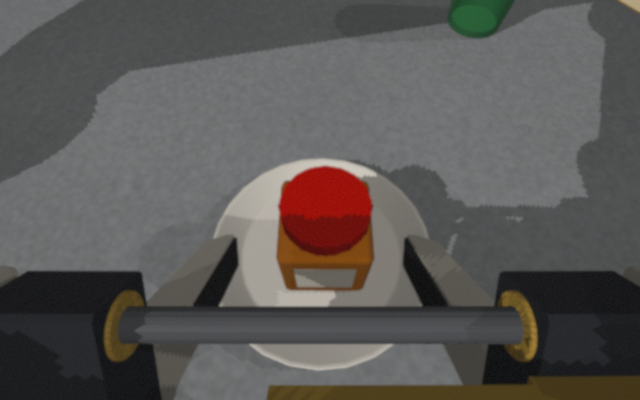

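The jar stands free and centred on the saucer (cap (326,210), saucer around (322,262)). Retreating clear.

```bash
python3 -m handwheel '[{"x":-0.025,"y":0,"z":0,"wx":0,"wy":0,"wz":0},{"x":-0.03,"y":0,"z":0,"wx":0,"wy":0,"wz":0},{"x":-0.03,"y":0.005,"z":0,"wx":0,"wy":0,"wz":0},{"x":-0.03,"y":0.01,"z":0,"wx":0,"wy":0,"wz":0},{"x":-0.03,"y":0.01,"z":0,"wx":0,"wy":0,"wz":0},{"x":-0.02,"y":0.01,"z":0,"wx":0,"wy":0,"wz":0},{"x":-0.01,"y":0.005,"z":0,"wx":0,"wy":0,"wz":0},{"x":0,"y":0,"z":0,"wx":0,"wy":0,"wz":0},{"x":0,"y":0,"z":0,"wx":0,"wy":0,"wz":0},{"x":0,"y":0,"z":0,"wx":0,"wy":0,"wz":0}]'
python3 - <<'E'
from h import *
st();f=shot('wrist','w37.png');g=shot('top');s=shot('side','s37.png')
for nm,ff in(('w',f),('t',g),('s',s)):
 for n in('jar','saucer','rest','tray_top','tea_glass','spare_saucer'):
  for d in ctrl.spot_point(n,ff)[:1]: print(nm,n,round(d['p'],2),toworld(ff,d['location']).round(4))
cv2.imwrite('pics/t37.png',g['frame'])
E
```

```text
t: 38.95
tool_pos: [0.4379, -0.3165, 0.2059]
tool_rot: [89.4, 44.9, 57.2]
ft_force: [-0.5, 0.4, -0.1]
opening: 0.085
t 38.95 pos [ 0.4379 -0.3165  0.2059] rpy [89.4 44.9 57.2] F [-0.5  0.4 -0.1] op 0.085 j [-73.   26.6  85.   33.2  99.6 -44.5]
w jar 0.85 [ 0.4985 -0.2247  0.0041]
w tea_glass 0.74 [ 0.7742 -0.0895 -0.0044]
w spare_saucer 0.7 [ 0.7879  0.1275 -0.0042]
t jar 0.74 [ 0.4998 -0.2291  0.0012]
t saucer 0.88 [ 0.4934 -0.2254 -0.0016]
t rest 0.95 [0.5228 0.3733 0.1333]
t tray_top 0.96 [0.5218 0.3713 0.1359]
t tea_glass 0.6 [ 0.7737 -0.0846  0.0015]
t spare_saucer 0.7 [0.7854 0.1278 0.0024]
s jar 0.91 [ 0.4917 -0.2264  0.0062]
s rest 0.83 [0.5165 0.3711 0.1372]
s tray_top 0.61 [0.5184 0.3717 0.1339]
s tea_glass 0.72 [ 0.7723 -0.0906 -0.0036]
s spare_saucer 0.74 [ 0.7863  0.1271 -0.001 ]
```

View pics/s37.png

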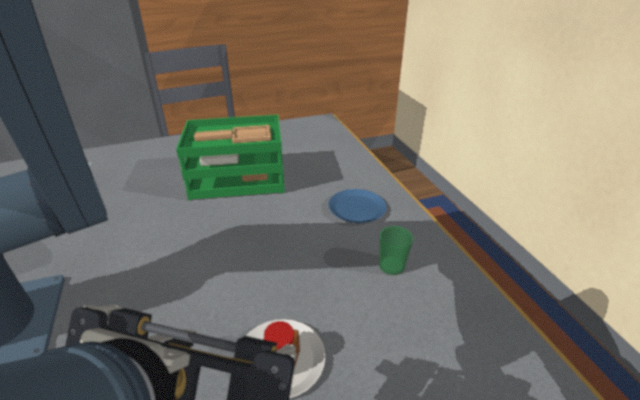

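View pics/t37.png

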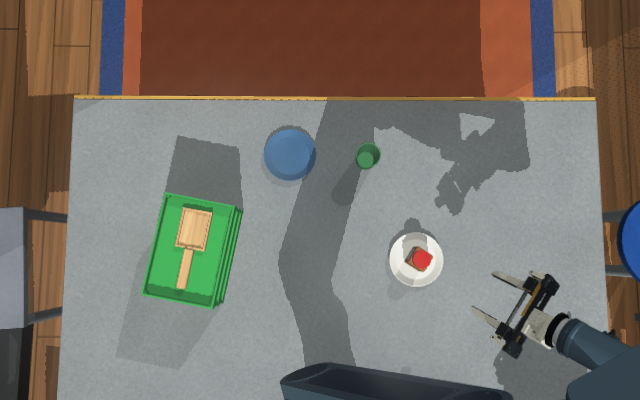

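View pics/w37.png

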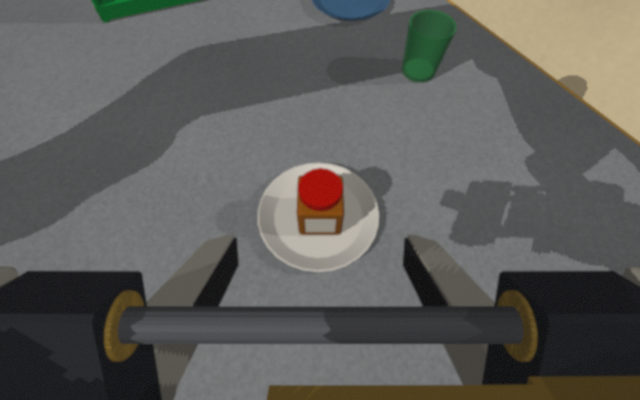

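All views agree. The jar is upright with its cap up in the middle of the white saucer (top view: cap (421,259), rim centre (416,260), the difference being the expected parallax). The rest is flat in the top tier, the glass and blue saucer are unmoved, and the arm is clear. Handing in.

```bash
python3 -c "
from h import *
print(ctrl.finish_job())
st()"
```

```text
the job is handed in; nothing more can be done
None
the job is handed in; nothing more can be done
```

The job is done and handed in at about 39 s of the 72 s allowed; no verdict is reported. I cleared the spoon rest into the top tier of the tray, laid the jar on its side and let go. I then took hold of it again and stood it cap-up on the white saucer.

**Last checks**
- **Jar:** it stands upright and released. By cap position just before lowering, it was within 2 mm of the saucer's centre. The networks put jar and saucer centres about 7 mm apart in the top view; the limit is 18 mm.
- **Spoon rest:** it lies flat at tray-floor height, within about 3 mm of the tray's centre.
- **Tea glass and blue saucer:** they are where they started, to within the networks' own scatter.
- **Arm:** it was clear of everything at hand-in.

**What disagreed or failed**
- **Refused move:** the first move command was refused because each row needs all six keys.
- **Missed grasp:** the first grasp of the spoon rest closed on air just above the handle. The finger tips sit about 31 mm behind the reported tool position, as the wrist and side pictures showed, and I allowed for that from then on.
- **Not measured:** I never read the jar's angle or speed directly while it lay on its side. The networks put it at the right height for lying on its side, and the pictures showed it level and free of the fingers.

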